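Clamp a spice jar in the screw press: coarse ring, then fine knob

TASK

Clamp the capped spice jar in the small screw press so that its new cap liner beds in: turn the wide outer ring clockwise to bring the pad down to about 2 to 3 mm above the cap without touching it, then leave the ring alone and turn only the narrow inner knob clockwise until the pad presses the cap with about 12 newtons, and let go. Feel for the force, because the pad has free play; the glass is thin, so never press it with more than 22 newtons. Leave the jar upright where it stands and do not disturb the torch, the spanner or the tin.

Things in the scene. Friction and masses are not known exactly. Their poses are not given: they have to be found in the camera images.
- press: Fixed dark steel screw press. Base plate 100 x 160 x 15 mm, origin under its centre, two steel posts 14 mm thick at y = +62 and -62 mm, cross-beam 28 mm (x) by 150 mm (y) from 150 to 170 mm high, hub 26 mm wide up to 184 mm, above it the outer ring and then the inner knob on top, all on the vertical axis through the origin. Only the two knobs turn. It stands somewhere in front of the robot, its beam within 0.5 rad of the y axis.
- ring_grip (a point): Centre of the outer ring (coarse): a knurled aluminium disc 60 mm across, 24 mm high, from 196 to 220 mm above the counter while the inner knob is at zero; the point lies on the axis at mid-height, 208 mm. It stays in place as it is turned, but sinks 8 mm per rad of the inner knob. Beside it nothing stands higher than the beam (176 mm), so fingertips must stay above 180 mm.
- outer_ring (a joint): Angle of the outer ring in rad, 0 to 2.0, growing clockwise seen from above. 1 rad lowers the pad 24 mm. Dry friction of 0.6 N m; it stays where it is left.
- knob_grip (a point): Point on the axis of the inner knob (fine) at 244 mm: a knurled black knob 28 mm across, 34 mm high, from 222 mm (2 mm over the outer ring) to 256 mm above the counter; keep fingertips above 223 mm when gripping it. It stays in place as it turns. When held still after a turn its friction may show either way: compare only readings taken in the same way, free and loaded.
- inner_knob (a joint): Angle of the inner knob in rad, 0 to 2.3, growing clockwise from above; starts within 0.12 of zero. 1 rad lowers ring, spindle and pad 8 mm. Dry friction of 0.2 N m resists turning either way, and it stays where it is left; each newton on the pad twists it back (counter-clockwise) with 0.008 N m more, so 12 N shifts the felt moment by 0.1 N m from that of turning it free.
- pad: The press's pad, a light brown cork disc 40 mm across and 7 mm thick under the beam on the spindle; origin at the centre of its underside, the pressing face; z up. It first gives a hidden free play of 0.5 to 10 mm against about 1 N, different each time, then works against a spring of 5 N per mm of spindle travel (40 N per rad of the inner knob). Starts 24 to 43 mm above the cap.
- jar: Loose empty glass spice jar with a flat steel cap, 44 mm across and 84 mm high to the cap's top, about 120 g, standing on the press's base plate under the pad; origin under its centre, z up.
- cap_top (a point): Centre of the flat top of the jar's cap, 84 mm above the jar's foot, 99 mm above the counter; the cap is 42 mm across.
- torch: Bystander: blue plastic torch lying on the counter, 140 mm long, 48 mm across the head; origin under its middle, x along it.
- spanner: Bystander: steel spanner lying flat on the counter, 160 mm long; x along it.
- tin: Bystander: round steel tin standing on the counter, 63 mm across, 58 mm high; origin under its centre.
There are look-alikes about, which are no part of the job. What is shaped like the jar but brown, green or orange is not meant.

How it is judged (in metres and radians):
On the way, in this order (a step that is already met when the one before it is completed fails the run):
1. the pad is brought to within 5 mm above the cap without touching it (z of pad in the frame of cap_top between 0.0005 and 0.005 m and contact force between pad and jar below 0.1 N), for 0.2 s.
2. the pad presses the cap with 7 to 17 N (contact force between pad and jar between 7 and 17 N), for 0.3 s.
At the end, for the whole second after the job is handed in: The pad stands still and presses the jar's cap with 7 to 17 N, and the jar stands upright (within 0.1 rad), on the press's base within 12 mm of its axis and within 15 mm of where it started (all of step 2 and angle between jar's own z axis and vertical below 0.1 rad and distance of jar from where it was at the start of the episode below 0.015 m and horizontal distance between jar and press below 0.012 m and linear speed of pad below 0.01 m/s); the robot touches nothing.
It fails at once if the pad presses the jar with more than 22 N (contact force between pad and jar above 22 N).
It fails at once if the outer ring is worked (over 4 N from the fingers) while the pad presses the jar with over 3 N (contact force between pad and jar above 3 N and contact force between the fingers and outer_ring above 4 N).
It fails at once if the jar is tipped by more than 0.3 rad (angle between jar's own z axis and vertical above 0.3 rad).
It fails at once if the torch, the spanner or the tin is moved by more than 20 mm (distance of any of torch, spanner, tin from where it was at the start of the episode above 0.02 m).
It also fails if it takes over 72 s, if anything falls off the work surface, if the arm or the gripper's body presses on something with over 40 N, if the wrist force passes 120 N, or if a joint passes its speed limit or range.

ROBOT

A 7-joint arm with a two-finger parallel gripper is mounted at the origin on the work surface. World frame = base frame: x ahead of the robot, y to its left, z up, the work surface at z = 0. Lengths are in m, angles in degrees, forces in N, time in s.
With the tool pointing down it reaches from about 0.425 to 0.875 m from the base axis. Payload 4.7 kg.
Tool frame: the origin (TCP) lies midway between the tips of the shut fingers; the grasp point (between the pads) lies 19 mm behind it; y points along the fingers, x is the direction in which the jaws open and shut, and the axes are right-handed (so a half turn about y gives the same grasp; the last joint's range is limited). The gripper opens to 87 mm and grips with 3 to 60 N. Pads are 19 mm wide; open, the fingers measure 117 mm over their backs; the gripper's body (75 mm by 190 mm) begins 51 mm behind the grasp point.
Start: joints at [66.813, 18.392, -4.016, 83.108, 1.295, 78.541, -3.26], TCP at [0.264, -0.594, 0.199] pointing down, gripper open.
Joint ranges: [-163.93, 163.93], [-17.29, 119.83], [-79.2, 71.16], [3.27, 140.29], [-89.18, 269.18], [5.43, 117.66], [-154.24, 154.24]. Speed limits (degrees/s): [147.25, 147.25, 180, 180, 180, 180, 180].

INTERFACE

Orientations are given as [roll, pitch, yaw] about the fixed x, y, z axes, in that order (R = Rz(yaw) Ry(pitch) Rx(roll)).
In Python, from cell import env gives the robot as it stands.
- The arm moves only by the tool carry_out, never from a script. Its argument "targets" is a list of rows, each a list of 2 entries, a list of its own where there are three numbers: the shift along the tool's x, y, z in mm, then the turn, a rotation vector about the tool's x, y, z in degrees. A call has 1 to 12 rows; each row shifts and turns the commanded pose from where the row before left it, along the tool's axes as they then stand; what a row does not reach is not made up. A row lasts 1/10 s, in which the tool goes at most 50 mm and 8.59 degrees, less where a joint would pass 70% of its speed; a pose out of reach is approached as far as the arm can. A call with a gripper value outside its range is refused whole. "jaw" is the opening, from 0 (shut) to 1 (fully open), set as the call begins (left out, the last holds). The fingers move at their own pace and stop on an object; "squeeze" is the grip in N (left out, the last holds). Time passes only in rows, so rows that do not move let the fingers close. It gives the time, the measured TCP pose, the force and the opening at its end, in the units of the state.
- env.get_obs(): the state, without advancing time (a new reading comes with each control period).
- env.read_camera(name): name is "scene" or "top"; returns the picture (384x512x3 uint8, red, green, blue); there is no depth.
- env.get_calibration(name): a dict with "fx", "fy", "cx", "cy" (pixels), "D" ([k1, k2, p1, p2, k3] as OpenCV has them; the pictures are not rectified), "R" (3x3) and "t" (3): a world point X has camera coordinates R X + t. Camera axes: x right, y down, z forward; pixel columns grow to the right and rows downward; lengths in m; the calibration is good to about 2 mm. A picture is of the moment at which its call begins. get_calibration takes no time and is no camera call.
- env.sign_off(): hands the job in, once; it reports no verdict.
Trained networks look in the newest picture that a camera, given by its name, has taken for a name from the list of things; names that differ only in an ending like _2 or _b are one class to them, and where a whole thing is asked for, a point or a joint stands for the part that bears it (a point fixed in the world has none). Each returns a list of dicts, best first, with "p" (0 to 1); they miss things now and then, are a little off and sometimes report something else, mostly with a low value. They report only what shows in the picture. A call takes as long as a camera call. They do not tell look-alikes from the thing itself.
- env.outline_of(camera, label): "mask" (384x512 bool, what is visible of it) and "xy" ([column, row] in pixels, amid what is visible of it).
The state is a dict: "time_s": time; "qpos": joint angles; "joint_velocities": joint speeds; "effort": joint torques, N m; "tool_pos": TCP position; "tool_rot": TCP orientation; "force": force on the tool from outside, world axes, zero at the start; "wrist_torque": the same for the moment, N m; "grip_width": finger opening in m.
Only numpy, scipy, OpenCV 4.12 (cv2) and the standard library are available. Lean on these libraries where they do the work, as an engineer would, in place of code of your own. Each camera call takes 0.05 s, during which the arm holds its last target.

## Working session

There is one attempt and no reset: what is moved stays moved. The work goes in short steps, Python scripts to look and compute and a tool call to move; the robot and the scene stay as the last step left them, time stands still between calls to the robot, and variables do not carry over. Pictures are saved under pics/ and viewed, and the job is handed in when it is done.

Besides the shell and the picture viewer there is one more tool, called after "Request:" by a JSON object that holds its "api" and its "payload", one argument or row to a line. carry_out: Moves the arm, as the interface text tells. Its arguments: {"type":"object","properties":{"targets":{"type":"array","items":{"type":"array"}},"jaw":{"type":"number"},"squeeze":{"type":"number"}},"required":["targets"]}

```bash
mkdir -p pics; ls; cat > h.py <<'E'
import numpy as np, cv2
from cell import env
def cal(n):
    c=env.get_calibration(n);K=np.array([[c['fx'],0,c['cx']],[0,c['fy'],c['cy']],[0,0,1.]])
    return K,np.array(c['D'],float),np.array(c['R']),np.array(c['t']).ravel()
def ray(n,uv):
    K,D,R,t=cal(n);p=cv2.undistortPoints(np.array([[uv]],float),K,D)[0,0]
    return -R.T@t, R.T@np.array([p[0],p[1],1])
def atz(n,uv,z):
    o,d=ray(n,uv);return o+d*(z-o[2])/d[2]
def proj(n,X):
    K,D,R,t=cal(n);return cv2.projectPoints(np.array(X,float).reshape(-1,1,3),cv2.Rodrigues(R)[0],t,K,D)[0].reshape(-1,2)
def save(n,f,crop=None,s=1.5):
    im=env.read_camera(n)
    if crop: im=im[crop[1]:crop[3],crop[0]:crop[2]]
    cv2.imwrite('pics/'+f,cv2.resize(im[:,:,::-1],None,fx=s,fy=s,interpolation=cv2.INTER_CUBIC)); return im
E
python3 - <<'E'
from h import *
np.set_printoptions(precision=4,suppress=True)
print(env.get_obs())
for n in ('scene','top'):
    save(n,n+'0.png')
    print(n,-cal(n)[2].T@cal(n)[3])
    for l in ('press','outer_ring','inner_knob','jar','pad','torch','spanner','tin'):
        for r in env.outline_of(n,l): print(l,round(r['p'],2),np.round(r['xy']),r['mask'].sum())
E
```

```text
pics
{'time_s': 0.0, 'qpos': array([66.8128, 18.4392, -4.0154, 83.1733,  1.2973, 78.5412, -3.2605]), 'joint_velocities': array([-0.0845,  0.0023,  0.0241, -0.0586,  0.0166,  0.0501, -0.0142]), 'effort': array([  0.0003, -49.1286,  -0.4042, -31.253 ,  -0.0641,   0.0435,
         0.0002]), 'tool_pos': array([ 0.264 , -0.5933,  0.198 ]), 'tool_rot': array([-90.008 ,   0.1083, -66.0032]), 'force': array([0.3914, 0.943 , 0.5114]), 'wrist_torque': array([0.0183, 0.0202, 0.0107]), 'grip_width': 0.08709578902793984}
scene [ 1.1107 -0.8999  0.844 ]
press 0.85 [234. 198.] 1757
outer_ring 0.48 [240. 163.] 223
jar 0.92 [244. 203.] 363
jar 0.79 [274. 218.] 379
jar 0.76 [288. 198.] 341
jar 0.67 [266. 184.] 344
jar 0.62 [215. 190.] 341
pad 0.37 [243. 182.] 55
torch 0.57 [294. 175.] 365
tin 0.84 [245. 299.] 773
tin 0.38 [242. 152.] 128
top [ 0.2796 -0.0127  1.2784]
press 0.62 [246. 212.] 1739
press 0.33 [248. 202.] 113
outer_ring 0.57 [249. 210.] 324
inner_knob 0.66 [247. 203.] 101
inner_knob 0.6 [251. 211.] 267
jar 0.67 [205. 211.] 238
jar 0.63 [259. 182.] 251
jar 0.63 [220. 180.] 222
jar 0.51 [246. 220.] 56
jar 0.46 [236. 254.] 194
torch 0.72 [162. 194.] 537
spanner 0.76 [361. 225.] 224
tin 0.95 [358. 167.] 368
```

View pics/scene0.png

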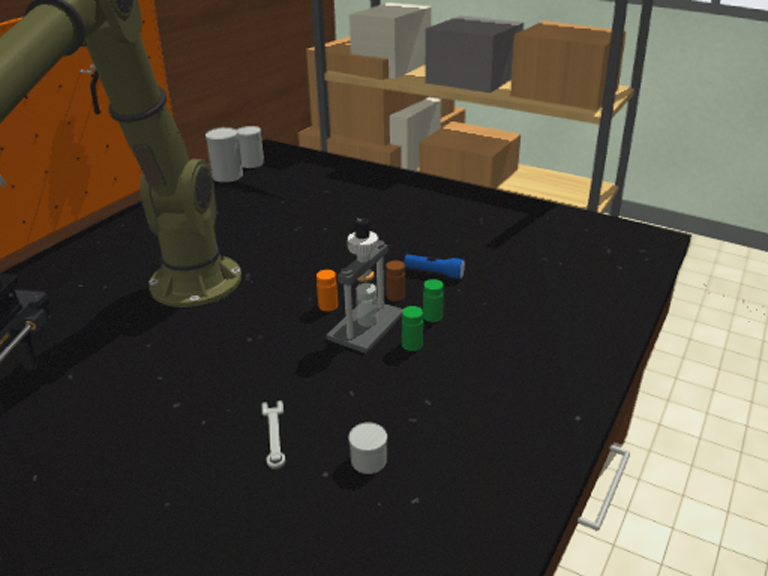

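View pics/top0.png

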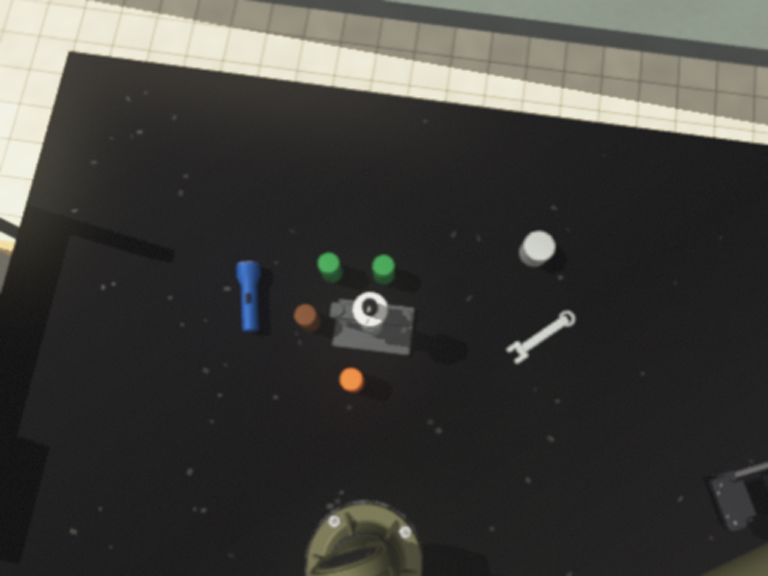

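```bash
python3 - <<'E'
from h import *
np.set_printoptions(precision=4,suppress=True)
save('scene','s1.png',(200,130,310,250),5.5);save('top','t1.png',(190,150,300,280),4.5)
print(atz('top',(247,203),.256),atz('top',(249,210),.22),atz('scene',(240,163),.208),cal('scene')[0],cal('top')[0])
print(atz('top',(358,167),.058),atz('top',(162,194),.03),atz('top',(361,225),.005))
E
```

```text
[0.4617 0.0495 0.256 ] [0.4504 0.0437 0.22  ] [0.4642 0.0387 0.208 ] [[442.1699   0.     254.5812]
 [  0.     442.1699 187.6068]
 [  0.       0.       1.    ]] [[408.3487   0.     261.0364]
 [  0.     408.3487 194.6631]
 [  0.       0.       1.    ]]
[ 0.6582 -0.2612  0.058 ] [0.4922 0.3302 0.03  ] [ 0.4884 -0.2994  0.005 ]
```

View pics/s1.png

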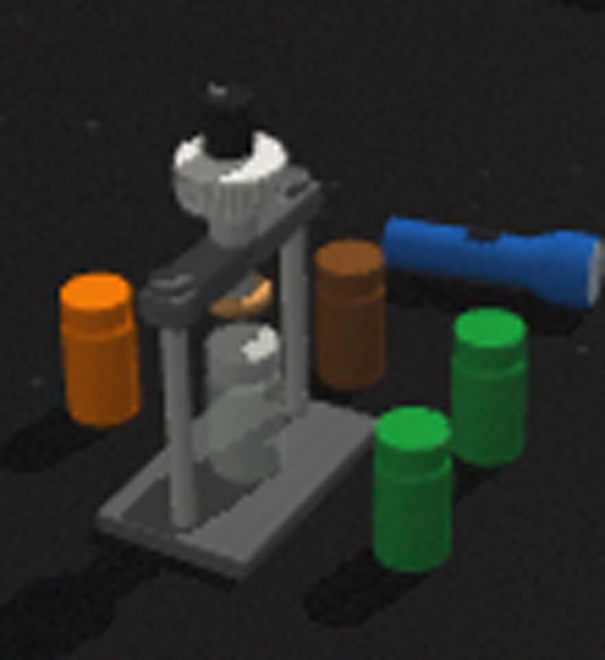

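View pics/t1.png

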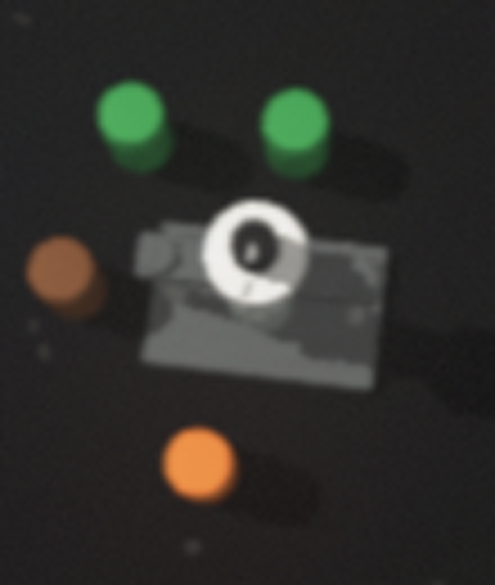

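The clear, grey-capped jar inside the press, at scene (244,203), is the one meant. The orange (215,190), brown (266,184) and two green ones (288,198 and 274,218) are look-alikes. Next I fit the press pose and the starting gap.

```bash
cat >> h.py <<'E'
def P(x,y,yaw,L):
    c,s=np.cos(yaw),np.sin(yaw);L=np.array(L,float)
    return np.c_[x+c*L[:,0]-s*L[:,1],y+s*L[:,0]+c*L[:,1],L[:,2]]
def avg(n,k):
    return np.mean([env.read_camera(n).astype(float) for _ in range(k)],0)
E
python3 - <<'E'
from h import *
from scipy.optimize import least_squares
np.set_printoptions(precision=4,suppress=True)
T=lambda u,v:(190+u/4.5-.4,150+v/4.5-.4)
S=lambda u,v:(200+u/5.5-.4,130+v/5.5-.4)
z=.015
# (cam,local,pix)
obs=[('top',(.05,-.08,z),T(388,247)),('top',(-.05,-.08,z),T(373,389)),('top',(-.05,.08,z),T(142,362)),
('top',(0,0,.22),T(254,252)),('top',(0,0,.256),T(254,244)),
('scene',(-.05,-.08,z),S(98,518)),('scene',(.05,-.08,z),S(243,567)),('scene',(.05,.08,z),S(380,418)),
('scene',(0,0,.22),S(231,160)),('scene',(0,0,.256),S(229,96))]
def f(p): return np.concatenate([proj(c,P(*p,[l]))[0]-q for c,l,q in obs])
r=least_squares(f,[.455,.043,0],loss='soft_l1');print(r.x,np.degrees(r.x[2]));print(f(r.x).reshape(-1,2))
np.save('press.npy',r.x)
p=r.x
im=avg('scene',12);np.save('sc0.npy',im)
print(env.get_obs()['time_s'])
s=10;x0,y0,x1,y1=225,165,265,220
c=cv2.resize(im[y0:y1,x0:x1,::-1],None,fx=s,fy=s,interpolation=cv2.INTER_CUBIC)
a=np.linspace(0,2*np.pi,73)
o=c.copy()
def circ(rr,h,col):
    q=(proj('scene',P(*p,np.c_[rr*np.cos(a),rr*np.sin(a),0*a+h]))-[x0,y0]+.5)*s-.5
    cv2.polylines(o,[np.int32(q)],False,col,1)
circ(.021,.099,(0,255,0))
for h in (.123,.1325,.142):circ(.02,h,(0,0,255))
cv2.imwrite('pics/gap0.png',np.clip(np.hstack([c,o])*1.3,0,255))
E
```

```text
[0.461  0.0515 0.03  ] 1.7182904025416148
[[ 0.2666 -0.1064]
 [ 0.165  -0.0618]
 [ 0.2396  0.0765]
 [ 0.6284  0.0369]
 [ 0.1443 -0.67  ]
 [-0.5477 -1.3706]
 [ 0.4588 -0.8235]
 [ 0.6813 -0.2852]
 [-0.2594 -1.3445]
 [-0.3588 -0.5675]]
1.6[ WARN:0@8.914] global loadsave.cpp:1063 imwrite_ Unsupported depth image for selected encoder is fallbacked to CV_8U.
```

View pics/gap0.png

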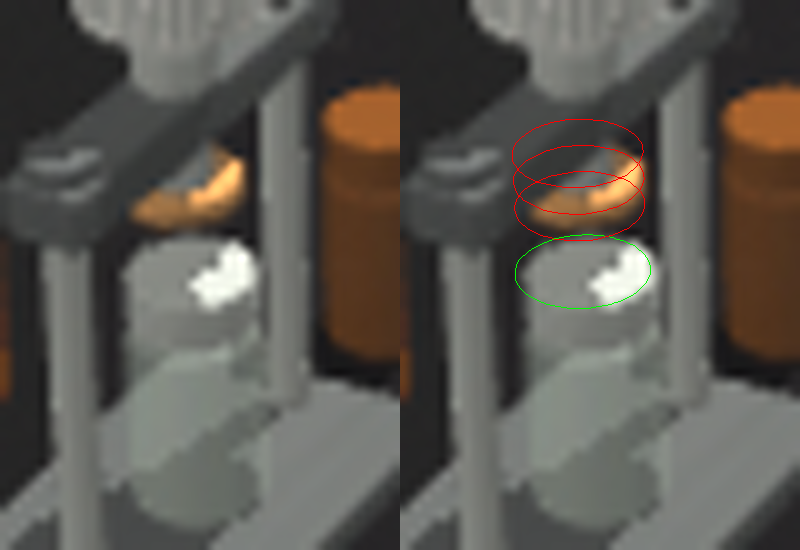

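The scene view shows the cork pad (pad centre about px (244,185)) above the jar's cap (about px (244,193)). The gap is about 27 mm. I'll move over the press now.

Request:
{"api": "carry_out", "payload": {
  "targets": [
    [[0,-50,0],[0,0,0]],
    [[0,-50,0],[0,0,0]],
    [[-36,0,31],[0,0,0]],
    [[-36,0,31],[0,0,0]],
    [[-36,0,31],[0,0,0]],
    [[-36,0,31],[0,0,0]],
    [[-36,0,31],[0,0,0]],
    [[-36,0,31],[0,0,0]],
    [[-36,0,31],[0,0,0]],
    [[-36,0,31],[0,0,0]],
    [[-36,0,31],[0,0,0]],
    [[-36,0,31],[0,0,0]]
  ],
  "jaw": 1,
  "squeeze": 45
}}

```text
time_s: 2.8
tool_pos: [0.4014, -0.1369, 0.2994]
tool_rot: [-90.0, -0.1, -66.0]
force: [0.5, -0.2, -0.3]
grip_width: 0.0872
```

```bash
python3 - <<'E'
from h import *
print(env.get_obs())
E
```

```text
{'time_s': 2.8, 'qpos': array([ 46.61609195, -11.31977604, -26.40881614, 102.13427087,
        -4.96755776,  87.9702466 , -45.18741613]), 'joint_velocities': array([-20.61600154,  -7.44754712, -33.92179288,   3.18536238,
        -9.15557071,   0.82514508, -52.93812503]), 'effort': array([  1.96984358, -18.57952058,   4.30493653, -31.23663068,
         0.14499801,   0.28180528,   1.00311633]), 'tool_pos': array([ 0.4013683 , -0.13694674,  0.29936725]), 'tool_rot': array([-8.99829706e+01, -7.86308459e-02, -6.60109176e+01]), 'force': array([ 0.53632637, -0.21083019, -0.34665253]), 'wrist_torque': array([-0.04398826, -0.08725599, -0.02531697]), 'grip_width': 0.08715243574104227}
```

Request:
{"api": "carry_out", "payload": {
  "targets": [
    [[-37,0,33],[0,0,0]],
    [[-37,0,33],[0,0,0]],
    [[-37,0,33],[0,0,0]],
    [[-37,0,32],[0,0,0]],
    [[0,0,0],[0,-8.5,0]],
    [[0,0,0],[0,-8.5,0]],
    [[0,0,0],[0,-8.5,0]],
    [[0,0,0],[0,-8.5,0]],
    [[0,0,0],[0,-8.5,0]],
    [[0,0,0],[0,-8.5,0]],
    [[0,0,0],[0,-8.5,0]],
    [[0,0,0],[0,-8.5,0]]
  ]
}}

```text
time_s: 4.0
tool_pos: [0.4606, 0.0497, 0.2992]
tool_rot: [-90.0, -0.0, 2.4]
force: [-0.1, -0.1, -0.0]
grip_width: 0.0871
```

```bash
python3 - <<'E'
from h import *
o=env.get_obs();print(o['qpos'],o['tool_pos'],o['tool_rot'],o['wrist_torque'])
save('top','t2.png',(190,130,310,250),4);save('scene','s2.png',(190,90,310,240),4)
E
```

```text
[ 33.1525893   -6.23548561 -38.64360873  97.55015743  -3.87201637
  87.31445997  -2.79047199] [0.46056757 0.04966436 0.29919268] [-9.00204241e+01 -2.02580940e-02  2.35444269e+00] [ 0.00763434 -0.08595492  0.04936979]
```

View pics/s2.png

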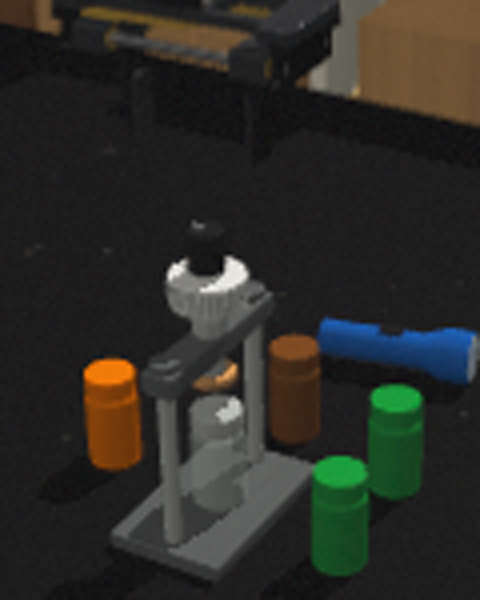

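View pics/t2.png

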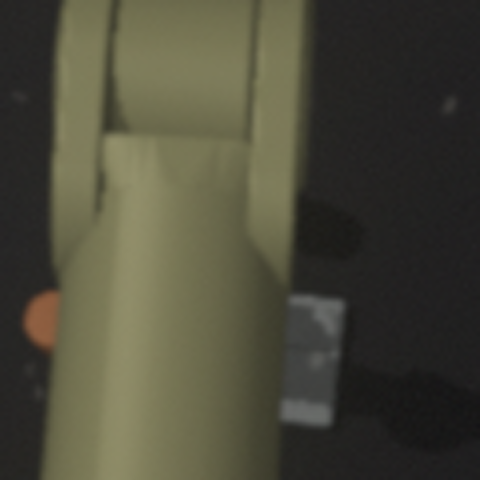

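```bash
python3 - <<'E'
from h import *
p=np.load('press.npy')
print(proj('scene',[.4606,.0497,.299]),proj('scene',P(*p,[(0,0,.256),(0,0,.22),(0,0,.239)])))
print(proj('scene',[.4606-.0435,.0497,.299]),proj('scene',[.4606+.0435,.0497,.299]))
im=np.load('sc0.npy')
x0,y0,s=215,135,12
cv2.imwrite('pics/ring.png',np.uint8(np.clip(1.5*cv2.resize(im[y0:y0+48,x0:x0+50,::-1],None,fx=s,fy=s,interpolation=cv2.INTER_CUBIC),0,255)))
E
```

```text
[[239.83240674 133.31979536]] [[240.87759296 146.4870625 ]
 [241.34056709 157.34636356]
 [241.09760569 151.65319093]]
[[227.34862763 130.21020314]] [[252.7283195  136.54401317]]
```

View pics/ring.png

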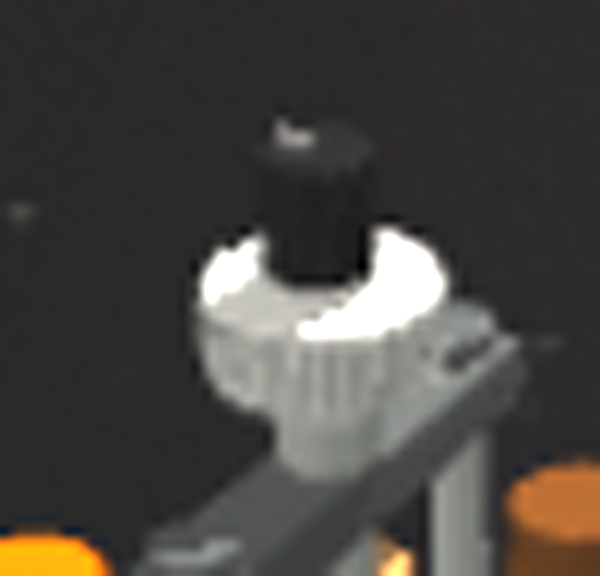

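Request:
{"api": "carry_out", "payload": {
  "targets": [
    [[0,26,1],[0,0,0]],
    [[0,26,0],[0,0,0]],
    [[0,26,0],[0,0,0]],
    [[0,25,0],[0,0,0]],
    [[0,0,0],[0,0,0]]
  ]
}}

```text
time_s: 4.6
tool_pos: [0.4581, 0.0503, 0.1931]
tool_rot: [-90.0, 0.3, 1.8]
force: [0.1, -0.3, 0.2]
grip_width: 0.0868
```

Request:
{"api": "carry_out", "payload": {
  "targets": [
    [[0,0,0],[0,0,0]],
    [[0,0,0],[0,0,0]],
    [[0,0,0],[0,0,0]],
    [[0,0,0],[0,0,0]],
    [[0,0,0],[0,0,0]]
  ],
  "jaw": 0,
  "squeeze": 45
}}

```text
time_s: 5.1
tool_pos: [0.4609, 0.0506, 0.1966]
tool_rot: [-90.0, -0.1, 2.0]
force: [-0.2, 0.4, 0.2]
grip_width: 0.0552
```

```bash
cat > o.py <<'E'
from h import *
np.set_printoptions(precision=4,suppress=True)
o=env.get_obs();print(o['time_s'],o['qpos'],o['tool_pos'],o['tool_rot'],o['force'],o['wrist_torque'],o['grip_width'])
E
python3 o.py
```

```text
5.1 [ 32.607   -3.7723 -40.0048 107.3449  -2.4819  75.5049  -4.7396] [0.4609 0.0506 0.1966] [-90.0159  -0.0562   1.9778] [-0.1708  0.4332  0.2014] [-0.0127 -0.0491  0.0236] 0.055165463145762185
```

Request:
{"api": "carry_out", "payload": {
  "targets": [
    [[0,0,0],[0,0,0]],
    [[0,0,0],[0,0,0]],
    [[0,0,0],[0,0,0]]
  ]
}}

```text
time_s: 5.4
tool_pos: [0.4607, 0.0506, 0.1963]
tool_rot: [-90.0, -0.0, 2.0]
force: [-0.6, 0.3, 2.5]
grip_width: 0.0312
```

```bash
python3 - <<'E'
from h import *
save('scene','s3.png',(190,90,310,240),4)
E
```

```text
(no output)
```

View pics/s3.png

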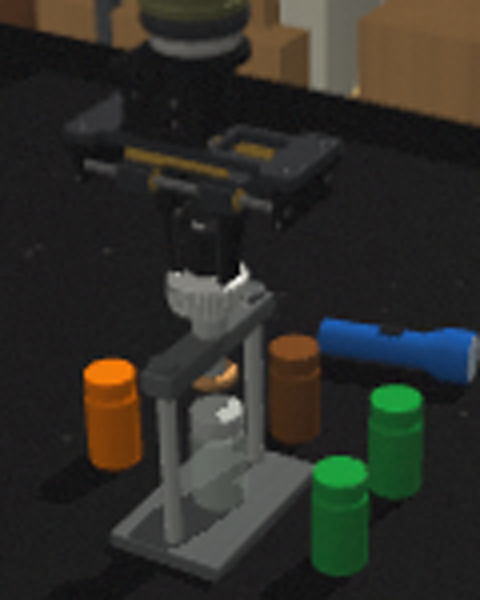

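The fingers passed over the ring and are closing on the knob. The tips sit higher than TCP z suggests, so I'm opening again.

Request:
{"api": "carry_out", "payload": {
  "targets": [
    [[0,0,0],[0,0,0]],
    [[0,0,0],[0,0,0]],
    [[0,0,0],[0,0,0]],
    [[0,0,0],[0,0,0]],
    [[0,0,0],[0,0,0]],
    [[0,0,0],[0,0,0]],
    [[0,0,0],[0,0,0]]
  ],
  "jaw": 0.85
}}

```text
time_s: 6.15
tool_pos: [0.4601, 0.0505, 0.1955]
tool_rot: [-90.0, 0.1, 2.0]
force: [-0.4, -0.0, 0.1]
grip_width: 0.0712
```

```bash
python3 - <<'E'
from h import *
im=avg('scene',3)
x0,y0,s=210,115,8
o=cv2.resize(im[y0:y0+70,x0:x0+70,::-1]*1.8,None,fx=s,fy=s,interpolation=cv2.INTER_CUBIC)
o=np.uint8(np.clip(o,0,255))
for x in (-.037,.037):
  for z,c in ((.1965,(0,0,255)),(.2155,(0,255,0)),(.23,(255,0,0))):
    q=(proj('scene',[.4607+x,.0506,z])[0]-[x0,y0]+.5)*s
    cv2.circle(o,tuple(int(v) for v in q),3,c,-1)
cv2.imwrite('pics/s4.png',o)
E
python3 o.py
```

```text
6.3 [ 32.6012  -3.7319 -40.0091 107.4195  -2.4795  75.4939  -4.7269] [0.4603 0.0506 0.1957] [-90.0016   0.0403   1.998 ] [-0.0706 -0.1636  0.3429] [-0.0235 -0.0755  0.0135] 0.07293569644325952
```

View pics/s4.png

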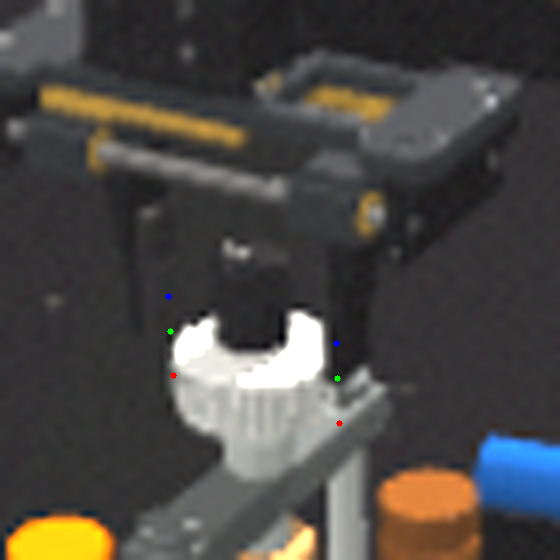

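```bash
python3 - <<'E'
from h import *
im=avg('scene',6)
x0,y0,s=215,120,12
o=cv2.resize(im[y0:y0+50,x0:x0+55,::-1],None,fx=s,fy=s,interpolation=cv2.INTER_CUBIC)
o=np.uint8(255*np.clip(o/90,0,1)**.6)
cv2.imwrite('pics/s5.png',o)
print(proj('top',[0,0,0.0]),proj('scene',[0,0,0.0]))
p=np.load('press.npy');print(env.get_obs()['tool_pos'])
for n in ('scene','top'):
  for l in ('outer_ring','inner_knob','ring_grip'):
    for r in env.outline_of(n,l): print(n,l,round(r['p'],2),np.round(r['xy'],1))
E
```

```text
[[242.9327222  374.86664223]] [[130.32842133 186.94589353]]
[0.46055076 0.0505772  0.19599597]
scene outer_ring 0.63 [240.5 163.8]
scene inner_knob 0.69 [241.  149.7]
scene ring_grip 0.64 [239.9 163.3]
```

View pics/s5.png

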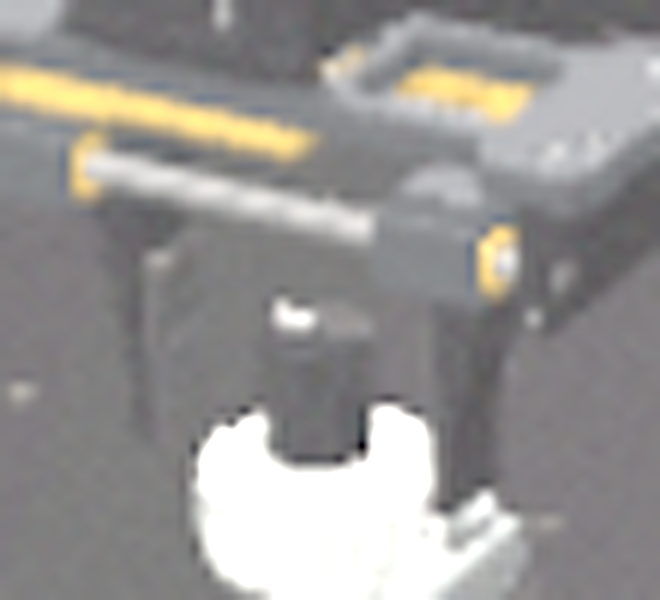

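```bash
python3 - <<'E'
import cv2,numpy as np
im=cv2.imread('pics/s3.png')[160:330,120:300].astype(float)
o=cv2.resize(im,None,fx=3.3,fy=3.3,interpolation=cv2.INTER_CUBIC)
cv2.imwrite('pics/s6.png',np.uint8(255*np.clip(o/110,0,1)**.6))
E
```

```text
(no output)
```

View pics/s6.png

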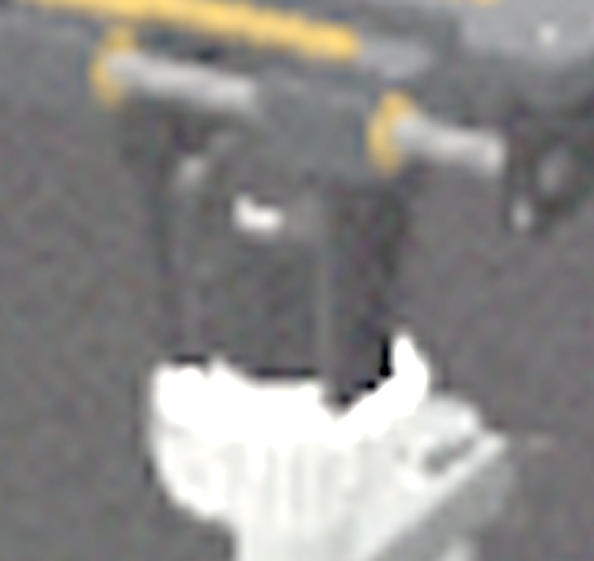

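The enlarged crop shows the fingers straddling the knob, with tips on the ring's top face at z≈0.218 while TCP reads 0.196. That puts the real tips about 20 mm above the reported TCP. I'll lower the open gripper in small steps, watching for contact with the knob.

Request:
{"api": "carry_out", "payload": {
  "targets": [
    [[0,4,0],[0,0,0]],
    [[0,4,0],[0,0,0]],
    [[0,0,0],[0,0,0]]
  ]
}}

```text
time_s: 7.2
tool_pos: [0.46, 0.0505, 0.1872]
tool_rot: [-90.0, 0.1, 2.0]
force: [0.1, -1.1, 0.5]
grip_width: 0.0742
```

Request:
{"api": "carry_out", "payload": {
  "targets": [
    [[0,3,0],[0,0,0]],
    [[0,0,0],[0,0,0]]
  ]
}}

```text
time_s: 7.4
tool_pos: [0.4603, 0.0506, 0.1846]
tool_rot: [-90.0, 0.0, 2.0]
force: [0.0, -0.1, 0.3]
grip_width: 0.074
```

```bash
python3 o.py; python3 - <<'E'
from h import *
im=avg('scene',4)
x0,y0,s=215,120,12
o=cv2.resize(im[y0:y0+50,x0:x0+55,::-1],None,fx=s,fy=s,interpolation=cv2.INTER_CUBIC)
o=np.uint8(255*np.clip(o/90,0,1)**.6)
cv2.imwrite('pics/s7.png',o)
E
```

```text
7.4 [ 32.5145  -3.2534 -40.1778 108.3457  -2.1837  74.1877  -5.0195] [0.4603 0.0506 0.1846] [-90.0007   0.0357   2.0016] [ 0.0446 -0.1294  0.3371] [-0.0161 -0.1188  0.0098] 0.0740219648542855
```

View pics/s7.png

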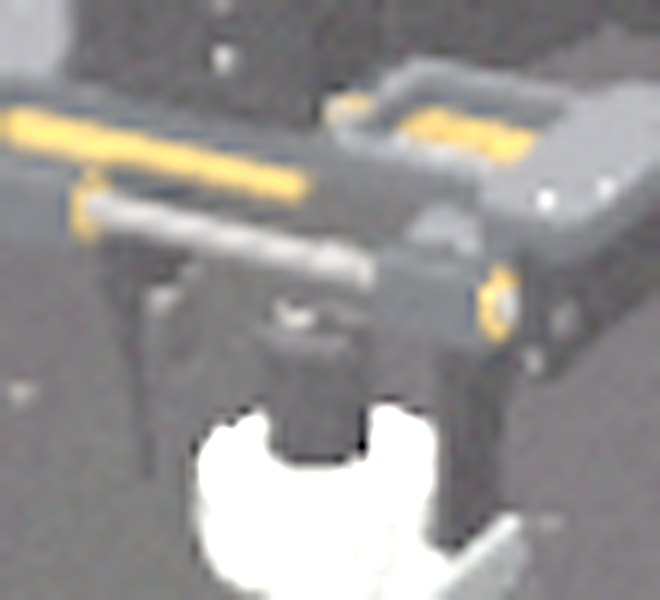

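Request:
{"api": "carry_out", "payload": {
  "targets": [
    [[0,3,0],[0,0,0]],
    [[0,0,0],[0,0,0]]
  ]
}}

```text
time_s: 7.8
tool_pos: [0.4604, 0.0505, 0.1817]
tool_rot: [-90.0, 0.0, 2.0]
force: [-0.3, 1.3, -0.3]
grip_width: 0.0739
```

Request:
{"api": "carry_out", "payload": {
  "targets": [
    [[0,0,0],[0,0,0]],
    [[0,0,0],[0,0,0]],
    [[0,0,0],[0,0,0]],
    [[0,0,0],[0,0,0]],
    [[0,0,0],[0,0,0]]
  ],
  "jaw": 0.4
}}

```text
time_s: 8.3
tool_pos: [0.4608, 0.0506, 0.1821]
tool_rot: [-90.0, -0.0, 2.0]
force: [1.0, -0.0, -0.8]
grip_width: 0.0589
```

```bash
python3 o.py
```

```text
8.3 [ 32.4926  -3.1348 -40.2155 108.5505  -2.0995  73.8313  -5.1006] [0.4608 0.0506 0.1821] [-90.0046  -0.0239   1.9959] [ 0.9634 -0.047  -0.786 ] [ 0.0329 -0.238   0.0776] 0.058885268119834445
```

Request:
{"api": "carry_out", "payload": {
  "targets": [
    [[0,0,0],[0,0,0]],
    [[0,0,0],[0,0,0]],
    [[0,0,0],[0,0,0]]
  ]
}}

```text
time_s: 8.6
tool_pos: [0.4607, 0.0506, 0.1821]
tool_rot: [-90.0, -0.0, 2.0]
force: [0.6, -0.2, -0.8]
grip_width: 0.0591
```

```bash
python3 o.py
```

```text
8.6 [ 32.4926  -3.1342 -40.2171 108.5512  -2.0999  73.8324  -5.1003] [0.4607 0.0506 0.1821] [-90.0041  -0.0214   1.9977] [ 0.5872 -0.1788 -0.8265] [ 0.0058 -0.3428  0.0032] 0.05905873006652165
```

The ring is gripped at 59 mm and centred. First turn is 45°, which lowers the pad about 19 mm.

Request:
{"api": "carry_out", "payload": {
  "targets": [
    [[0,0,0],[0,5,0]],
    [[0,0,0],[0,5,0]]
  ]
}}

```text
time_s: 8.8
tool_pos: [0.4605, 0.0506, 0.1821]
tool_rot: [-90.0, 0.0, -8.1]
force: [0.5, 0.4, 1.1]
grip_width: 0.0589
```

```bash
python3 o.py
```

```text
8.8 [ 32.8374  -3.1399 -40.5707 108.5467  -2.0869  73.8667 -15.209 ] [0.4605 0.0506 0.1821] [-90.0402   0.0065  -8.099 ] [0.5291 0.445  1.0506] [-0.0804 -0.121   0.61  ] 0.05892286066331438
```

Request:
{"api": "carry_out", "payload": {
  "targets": [
    [[0,0,0],[0,5,0]],
    [[0,0,0],[0,5,0]],
    [[0,0,0],[0,5,0]],
    [[0,0,0],[0,5,0]],
    [[0,0,0],[0,5,0]],
    [[0,0,0],[0,5,0]],
    [[0,0,0],[0,5,0]],
    [[0,0,0],[0,0,0]]
  ]
}}

```text
time_s: 9.6
tool_pos: [0.4597, 0.051, 0.182]
tool_rot: [-90.1, 0.1, -43.0]
force: [-3.5, 0.6, 3.6]
grip_width: 0.059
```

```bash
cat > gap.py <<'E'
from h import *
import sys
f=sys.argv[1]
im=avg('scene',12);np.save(f+'.npy',im)
s=12;x0,y0,x1,y1=222,170,272,215
c=cv2.resize(im[y0:y1,x0:x1,::-1],None,fx=s,fy=s,interpolation=cv2.INTER_CUBIC)
cv2.imwrite('pics/'+f+'.png',np.uint8(np.clip(c*1.5,0,255)))
E
python3 gap.py g1; python3 o.py
```

```text
10.2 [ 34.0668  -3.1651 -41.7292 108.5285  -2.2289  73.9458 -49.9575] [0.4598 0.051  0.182 ] [-90.0542   0.091  -42.959 ] [-4.7473  1.8323  5.5007] [ 0.4419  1.181  -0.199 ] 0.05892245401692041
```

View pics/g1.png

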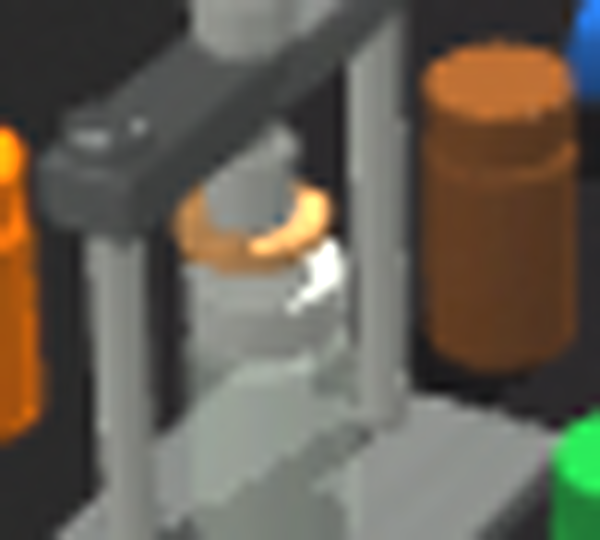

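```bash
python3 - <<'E'
from h import *
np.set_printoptions(precision=0,suppress=True,linewidth=200)
for f in ('sc0','g1'):
    im=np.load(f+'.npy')
    print(f,'gray');print('     ',np.arange(236,253))
    g=im.mean(2);sat=im[:,:,0]-im[:,:,2]
    for v in range(180,203): print(v,g[v,236:253],'|',sat[v,236:253])
E
```

```text
sc0 gray
      [236 237 238 239 240 241 242 243 244 245 246 247 248 249 250 251 252]
180 [56. 55. 49. 43. 42. 42. 42. 42. 58. 74. 74. 68. 41. 30. 29. 95. 96.] | [-0. -0. -1. -1. -1. -0. -0. -1. -0.  2. 31. 45. 15.  1. -0.  2.  3.]
181 [ 52.  48.  43.  42.  42.  42.  44.  59.  81.  78.  78.  89. 145.  58.  29.  94.  96.] | [ -0.  -0.  -1.   0.  -0.  -0.  -0.   1.   2.   2.  32.  66. 119.  36.   1.   3.   3.]
182 [ 47.  43.  42.  42.  42.  43.  58.  82.  84.  79.  88. 153. 155.  59.  29.  95.  96.] | [ -1.  -1.  -1.  -0.  -0.  -1.   0.   1.   2.   2.  52. 126. 127.  39.   0.   3.   3.]
183 [ 44.  43.  43.  42.  43.  73.  85.  86.  84.  85. 151. 153. 126.  57.  31.  98.  96.] | [ -1.  -1.  -1.  -1.  -2.   2.   2.   2.   2.  32. 124. 126. 103.  34.   3.   2.   3.]
184 [ 43.  42.  42.  52.  79.  86.  84.  82. 131. 139. 150. 120.  84.  48.  31.  98.  97.] | [ -1.  -0.  -0.  13.  58.  45.  41.  40. 104. 113. 124.  97.  66.  23.   2.   2.   2.]
185 [ 42.  43.  59.  86.  87.  89.  88.  84. 111. 105.  84.  77.  56.  34.  30.  80.  95.] | [-0. -2. 27. 64. 68. 68. 67. 63. 89. 85. 66. 58. 34.  7.
[... 5526 characters left out ...]
.  80.  92. 103.  72.  96.] | [0. 0. 2. 3. 3. 3. 3. 2. 2. 1. 2. 1. 2. 2. 2. 2. 3.]
199 [ 29.  60.  84.  91.  94.  98.  92.  89.  87.  86.  86. 101.  90.  96.  86.  85.  97.] | [0. 0. 1. 1. 1. 2. 2. 2. 3. 1. 2. 2. 1. 2. 3. 2. 3.]
200 [ 30.  50.  75.  85.  87.  92. 106. 108. 111. 109. 117. 118.  95.  85.  78.  81.  97.] | [1. 1. 1. 0. 2. 2. 1. 1. 1. 1. 2. 1. 1. 1. 2. 2. 2.]
201 [ 30.  49.  73.  76.  87. 110. 113. 113. 112. 107. 103. 100.  80.  78.  80.  87.  97.] | [ 0.  1.  0. -0.  1.  1.  2.  1.  0.  2.  0. -0. -0. -0.  2.  1.  2.]
202 [ 30.  48.  73.  87. 102. 105. 104. 103. 101. 100.  98.  97.  79.  78.  80.  83.  97.] | [ 0. -0. -0. -0.  1.  2.  1.  1.  0.  2.  1.  1. -0. -1.  1.  2.  2.]
```

```bash
python3 - <<'E'
from h import *
im=np.load('sc0.npy')
for f,(x0,y0,w,h),s in (('a',(214,160,58,50),13),('b',(214,195,58,45),13)):
    c=cv2.resize(im[y0:y0+h,x0:x0+w,::-1],None,fx=s,fy=s,interpolation=cv2.INTER_NEAREST)
    o=np.uint8(255*np.clip(c/150,0,1)**.6)
    for i in range(0,w,5): cv2.line(o,(i*s,0),(i*s,4),(0,255,255),1);cv2.putText(o,str(x0+i),(i*s,14),0,.35,(0,255,255),1)
    for i in range(0,h,5): cv2.putText(o,str(y0+i),(0,i*s+4),0,.35,(0,255,255),1)
    cv2.imwrite('pics/b_%s.png'%f,o)
E
```

```text
(no output)
```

View pics/b_a.png

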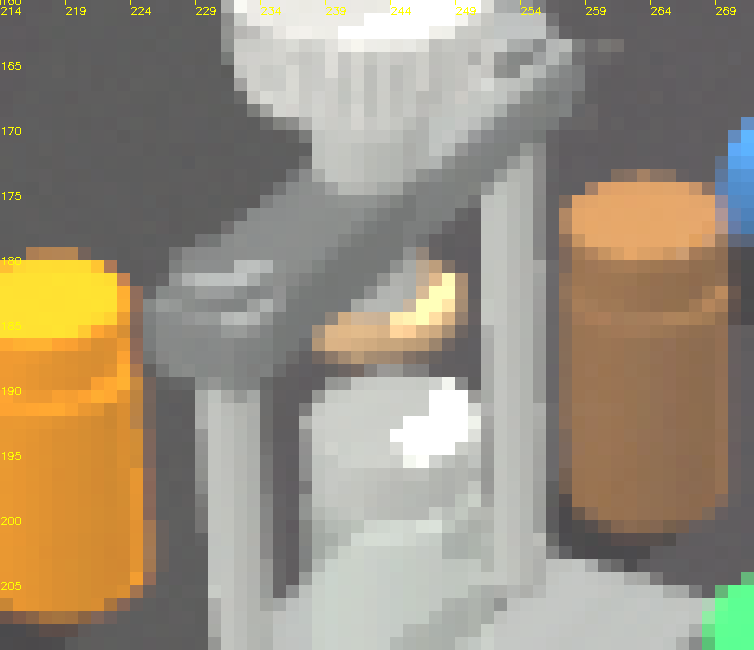

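View pics/b_b.png

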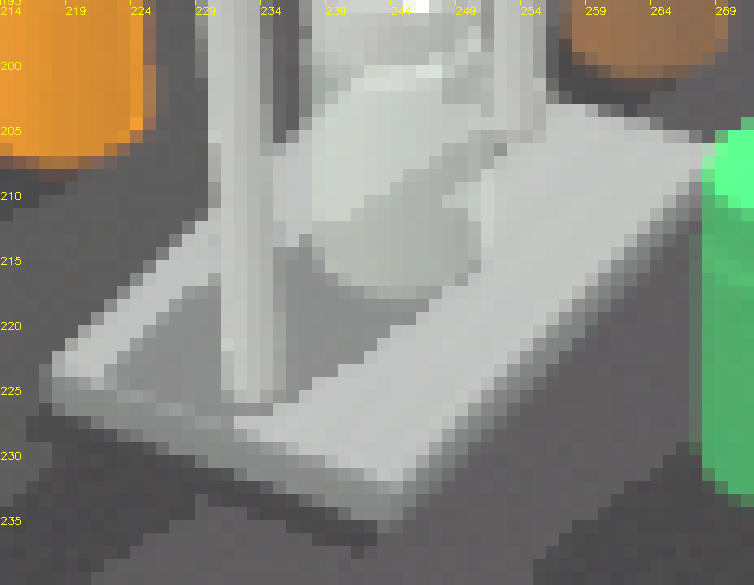

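```bash
python3 - <<'E'
from h import *
from scipy.optimize import least_squares
np.set_printoptions(precision=3,suppress=True)
a=np.linspace(0,2*np.pi,181)
def ext(p,cx,cy,r,z,i): # extreme of projected circle: i: 'b' max v
    q=proj('scene',P(*p,np.c_[cx+r*np.cos(a),cy+r*np.sin(a),0*a+z]))
    return q
def model(p):
    o=[]
    C=proj('scene',P(*p,[(.05,-.08,.015),(-.05,-.08,.015),(.05,-.08,0),(.05,.08,.015)]))
    q1=ext(p,0,-.062,.007,.015,0); q2=ext(p,0,.062,.007,.015,0)
    k=ext(p,0,0,.014,.256,0); rg=ext(p,0,0,.03,.22,0); 
    h=ext(p,0,0,.013,.170,0)
    return np.r_[C[0],C[1],C[2],C[3], q1[:,0].mean(),q1[:,1].max(), q2[:,0].mean(),q2[:,1].max(), k[:,0].mean(),k[:,1].min(), rg[:,0].mean(),rg[:,1].max(), h[:,0].mean(),h[:,1].max()]
obs=np.array([245,232.4, 218,224.0, 243.7,236.2, 268.6,206.3, 233.1,226.2, 253.7,205.6, 241.5,145.2, 241.9,163.2, 241.7,175.0])-.5
w=np.array([.5,.5,.5,.5,.5,.5,.5,.5,1,1,1,1,1,1,1,1,1,1])
f=lambda p:w*(model(p)-obs)
r=least_squares(f,np.load('press.npy'));p=r.x;print(p);print((model(p)-obs).reshape(-1,2))
r2=least_squares(lambda q:f(q[:3])+w*np.tile(q[3:],9),np.r_[p,0,0]);print(r2.x);print((model(r2.x[:3])-obs+np.tile(r2.x[3:],9)).reshape(-1,2))
np.save('pressS.npy',p)
# pad height: bottom-front row at centre, sc0 187.65 , g1 192.84 (edge coords)
for q,off in ((p,(0,0)),(r2.x[:3],r2.x[3:])):
  for v in (187.65,192.84):
    hs=np.linspace(.095,.15,111);vs=[ext(q,0,0,.02,h,0)[:,1].max()+off[1] for h in hs]
    print(v,np.interp(-(v-.5),-np.array(vs),hs), ext(q,0,0,.02,.11,0)[:,0].mean()+off[0]+.5)
e=ext(p,0,0,.021,.099,0);print('cap if centred u',e[:,0].mean()+.5,'v',e[:,1].min()+.5,e[:,1].max()+.5,'seen 244.0 188.5 195.9')
E
```

```text
[0.461 0.05  0.03 ]
[[-0.615  0.31 ]
 [-1.006 -0.761]
 [ 0.86   0.391]
 [ 0.955 -0.198]
 [ 0.501 -0.043]
 [-0.051  0.381]
 [-0.483 -0.127]
 [-0.388 -0.121]
 [ 0.417 -0.082]]
[ 0.47   0.061  0.026 -4.497  0.909]
[[-0.709  0.2  ]
 [-1.088 -0.89 ]
 [ 0.739  0.277]
 [ 0.654 -0.103]
 [ 0.389 -0.146]
 [-0.324  0.436]
 [-0.242 -0.026]
 [-0.216 -0.084]
 [ 0.495 -0.052]]
187.65 0.1293848189797808 242.8588037258633
192.84 0.11066017058794705 242.8588037258633
187.65 0.1294033101662996 242.82833159683042
192.84 0.11065207809302637 242.82833159683042
cap if centred u 242.9911725565085 v 188.827850724026 196.21312596184353 seen 244.0 188.5 195.9
```

Pad is at z≈0.1107 by the scene-only fit, so the gap is about 11.5 mm. The pad's measured travel of 18.7 mm matches the 18.85 mm commanded. I'll lower it in stages with pauses.

Request:
{"api": "carry_out", "payload": {
  "targets": [
    [[0,0,0],[0,5,0]],
    [[0,0,0],[0,5,0]],
    [[0,0,0],[0,5,0]],
    [[0,0,0],[0,0,0]],
    [[0,0,0],[0,0,0]]
  ]
}}

```text
time_s: 10.7
tool_pos: [0.4595, 0.0513, 0.182]
tool_rot: [-90.1, 0.1, -57.9]
force: [-5.8, 1.9, 4.6]
grip_width: 0.0588
```

```bash
cat > padrow.py <<'E'
from h import *
import sys
np.set_printoptions(precision=2,suppress=True,linewidth=180)
im=avg('scene',8);np.save(sys.argv[1]+'.npy',im)
sat=im[:,:,0]-im[:,:,2];g=im.mean(2)
print(np.round(sat[188:200,237:250]));print(np.round(g[190:200,237:250]))
p=np.load('pressS.npy');a=np.linspace(0,2*np.pi,181)
hs=np.linspace(.095,.15,111);vs=[proj('scene',P(*p,np.c_[.02*np.cos(a),.02*np.sin(a),0*a+h]))[:,1].max() for h in hs]
for c in (241,242,243):
    col=sat[:,c]; r0=[v for v in range(186,200) if col[v]>52][-1]; full=58 if c==242 else np.clip(col[r0],56,62)
    v=r0+1+col[r0+1:r0+3].clip(0).sum()/full-2*2/full
    print(c,v,np.interp(-(v-.5),-np.array(vs),hs)-.099)
o=env.get_obs();print(o['time_s'],o['tool_rot'],o['force'],o['wrist_torque'])
E
python3 padrow.py g2
```

```text
[[ 65.  71.  25.   3.   2.   2.   2.   2.   2.  17. 124. 127.  48.]
 [ 69.  70.  23.   4.   3.   2.   2.   2.   2.  34. 128. 129.  63.]
 [ 64.  67.  47.  18.   4.   2.   2.   2.  60. 122. 126. 118.  44.]
 [ 65.  66.  63.  59.  45.  43.  40. 102. 110. 122. 105.  66.  24.]
 [ 51.  58.  68.  68.  67. 109. 106.  92.  85.  65.  59.  44.   8.]
 [  9.  44.  62.  66.  62.  68.  65.  56.  52.  48.  28.   8.   6.]
 [  1.   6.  14.  20.  31.  31.  29.  28.  14.   6.   5.   4.   3.]
 [  1.   2.   2.   4.   5.   5.   5.   4.   4.   4.   2.   2.   2.]
 [  0.   2.   2.   3.   3.   3.   2.   2.   2.   3.   2.   1.   2.]
 [  1.   2.   2.   2.   3.   2.   2.   2.   2.   2.   3.   1.   3.]
 [  0.   2.   3.   3.   3.   4.   2.   3.   2.   2.   1.   2.   2.]
 [  1.   1.   1.   1.   2.   2.   2.   2.   1.   2.   1.   1.   2.]]
[[ 83.  86.  88.  95.  96.  91.  87.  85. 116. 154. 155. 143. 133.]
 [ 85.  87.  86.  85.  88.  85.  84. 132. 139. 148. 128.  85. 153.]
 [ 86.  77.  88.  89.  89. 133. 131. 116. 107.  83.  78.  98. 179.]
 [ 62.  83.  83.  84.  81.  87.  83.  76.  70.  64.  83. 102. 170.]
 [ 58.  98.  94.  96.  91.  90.  87.  85.  89. 100. 170. 146. 102.]
 [ 58.  95.  96. 104. 105. 106. 105. 103.  99. 139. 107.  92.  85.]
 [ 57.  94.  98.  99.  97.  95.  94.  91.  88.  94.  85.  82.  84.]
 [ 44.  94.  99.  97.  95.  94.  90.  88.  86.  86.  83.  81.  84.]
 [ 59.  92.  97.  96.  96.  92.  89.  87.  87.  85.  82.  80.  92.]
 [ 60.  84.  91.  95.  97.  92.  90.  87.  85.  85. 102.  90.  96.]]
241 194.5263157894737 0.005515306249801205
242 194.56034482758622 0.0053909796256186165
243 194.48185483870967 0.0056776893215743085
11.1 [-90.09   0.1  -57.94] [-4.84  2.56  4.38] [ 0.58  1.35 -0.07]
```

Request:
{"api": "carry_out", "payload": {
  "targets": [
    [[0,0,0],[0,3,0]],
    [[0,0,0],[0,2.5,0]],
    [[0,0,0],[0,0,0]],
    [[0,0,0],[0,0,0]]
  ]
}}

```text
time_s: 11.5
tool_pos: [0.4594, 0.0514, 0.182]
tool_rot: [-90.1, 0.1, -63.4]
force: [-4.9, 2.7, 4.6]
grip_width: 0.0588
```

```bash
python3 padrow.py g3
```

```text
[[ 29.  63.  21.   3.   3.   2.   2.   2.   2.  18.  60.  84.  23.]
 [ 67.  72.  23.   4.   3.   2.   2.   2.   2.  33. 127. 129.  51.]
 [ 67.  68.  35.   4.   3.   2.   2.   2.   2.  64. 126. 126.  57.]
 [ 68.  66.  61.  44.  19.  16.  14.  27.  58. 122. 127.  99.  42.]
 [ 60.  66.  71.  66.  61.  61. 113. 112. 113. 100.  82.  60.  22.]
 [ 34.  60.  65.  67.  65.  90.  79.  74.  61.  54.  53.  30.   8.]
 [  3.  15.  45.  64.  60.  63.  57.  54.  39.  25.   6.   5.   3.]
 [  1.   2.   6.   7.   7.  16.   8.   6.   6.   5.   2.   2.   2.]
 [  0.   2.   2.   2.   2.   4.   3.   2.   2.   3.   2.   1.   3.]
 [  0.   2.   2.   2.   3.   2.   2.   2.   2.   3.   3.   2.   2.]
 [  0.   2.   2.   2.   3.   4.   2.   2.   1.   1.   2.   1.   2.]
 [  0.   2.   1.   1.   3.   2.   2.   3.   2.   2.   2.   1.   2.]]
[[ 88.  89.  90.  97.  96.  91.  87.  85.  81. 127. 158. 151. 149.]
 [ 88.  85.  84.  89.  94.  89.  85.  83. 112. 150. 153. 122. 136.]
 [ 80.  85.  91.  87.  87.  86. 139. 139. 140. 122. 102.  79. 153.]
 [ 59.  77.  84.  88.  84. 110. 100.  94.  79.  72.  71.  85. 166.]
 [ 59.  82.  88.  86.  80.  82.  76.  72.  76.  79. 169. 145. 102.]
 [ 57.  93.  96. 103. 104.  96. 104. 102.  98. 138. 107.  93.  85.]
 [ 57.  94.  99.  99.  97.  94.  94.  91.  88.  94.  85.  82.  83.]
 [ 44.  94.  99.  96.  96.  94.  91.  88.  86.  86.  83.  81.  84.]
 [ 59.  92.  97.  96.  96.  92.  89.  88.  86.  85.  82.  80.  92.]
 [ 60.  84.  91.  94.  98.  92.  89.  87.  86.  86. 102.  90.  96.]]
241 195.09166666666667 0.0034483925950826444
242 195.27801724137933 0.0027663340830208494
243 195.109649122807 0.003382584343658651
11.9 [-90.11   0.09 -63.37] [-6.35  2.55  5.19] [0.6  1.33 0.17]
```

The gap reads 2.3–3.3 mm by the two references and is inside the window. I'm releasing the ring and lifting to knob height.

Request:
{"api": "carry_out", "payload": {
  "targets": [
    [[0,0,0],[0,0,0]],
    [[0,0,0],[0,0,0]],
    [[0,0,0],[0,0,0]],
    [[0,0,0],[0,0,0]],
    [[0,-10,0],[0,0,0]],
    [[0,-10,0],[0,0,0]],
    [[0,-9,0],[0,0,0]],
    [[0,0,0],[0,0,0]]
  ],
  "jaw": 0.9
}}

```text
time_s: 12.7
tool_pos: [0.4619, 0.0507, 0.213]
tool_rot: [-89.8, -0.1, -63.5]
force: [0.6, 0.2, -0.4]
grip_width: 0.0782
```

Request:
{"api": "carry_out", "payload": {
  "targets": [
    [[0,0,0],[0,-8.5,0]],
    [[0,0,0],[0,-8.5,0]],
    [[0,0,0],[0,-8.5,0]],
    [[0,0,0],[0,-8.5,0]],
    [[0,0,0],[0,-8.5,0]],
    [[0,0,0],[0,-8.5,0]],
    [[0,0,0],[0,-8.5,0]],
    [[0,0,0],[0,-8.5,0]],
    [[0,0,0],[0,-8.5,0]],
    [[0,0,0],[0,-8.5,0]],
    [[0,0,0],[0,-8.5,0]],
    [[0,0,0],[0,-8.5,0]]
  ]
}}

```text
time_s: 13.9
tool_pos: [0.4605, 0.0505, 0.211]
tool_rot: [-90.0, 0.0, 38.8]
force: [0.9, 0.4, 0.2]
grip_width: 0.0786
```

Request:
{"api": "carry_out", "payload": {
  "targets": [
    [[0,0,0],[0,-8.5,0]],
    [[0,0,0],[0,-8.5,0]],
    [[0,0,0],[0,-8.5,0]],
    [[0,0,0],[0,-8.5,0]],
    [[0,0,0],[0,0,0]],
    [[0,0,0],[0,0,0]]
  ]
}}

```text
time_s: 14.5
tool_pos: [0.4606, 0.0506, 0.211]
tool_rot: [-90.0, 0.0, 72.3]
force: [-0.2, -0.4, -0.8]
grip_width: 0.0782
```

```bash
python3 o.py;python3 padrow.py g4|tail -4;python3 - <<'E'
from h import *
im=np.load('g4.npy')
x0,y0,s=210,115,9
o=cv2.resize(im[y0:y0+60,x0:x0+65,::-1],None,fx=s,fy=s,interpolation=cv2.INTER_CUBIC)
cv2.imwrite('pics/k1.png',np.uint8(255*np.clip(o/110,0,1)**.6))
E
```

```text
14.5 [ 28.6369  -4.238  -36.0018 106.1963  -2.5487  77.2483  65.569 ] [0.4606 0.0506 0.211 ] [-90.0001   0.0043  72.2964] [-0.1777 -0.3547 -0.8027] [ 0.0639 -0.1655 -0.0039] 0.07822498997712837
241 195.08333333333334 0.003478889101840091
242 195.27801724137933 0.0027663340830208494
243 195.09825327510916 0.0034242883692176262
14.9 [-90.     0.01  72.47] [ 0.45 -0.69  0.38] [ 0.09 -0.16 -0.  ]
```

View pics/k1.png

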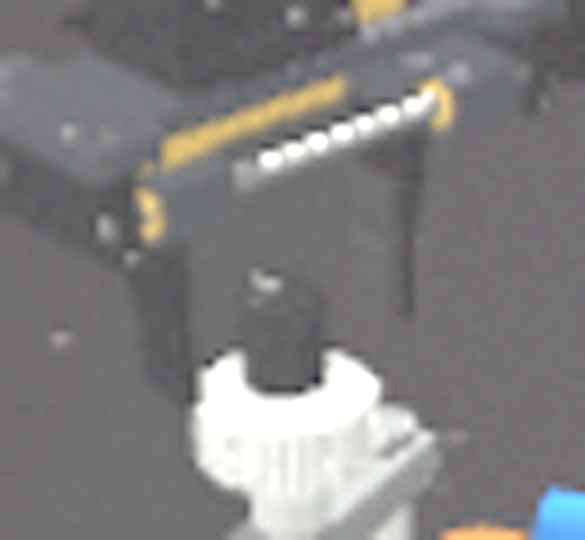

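Request:
{"api": "carry_out", "payload": {
  "targets": [
    [[1.3,2,0.3],[0,0,0]],
    [[0,0,0],[0,0,0]]
  ]
}}

```text
time_s: 15.1
tool_pos: [0.4605, 0.0521, 0.2087]
tool_rot: [-90.0, 0.0, 72.5]
force: [0.2, 0.0, -0.1]
grip_width: 0.0783
```

Request:
{"api": "carry_out", "payload": {
  "targets": [
    [[0,0,0],[0,0,0]],
    [[0,0,0],[0,0,0]],
    [[0,0,0],[0,0,0]],
    [[0,0,0],[0,0,0]],
    [[0,0,0],[0,0,0]],
    [[0,0,0],[0,0,0]],
    [[0,0,0],[0,0,0]],
    [[0,0,0],[0,0,0]],
    [[0,0,0],[0,0,0]],
    [[0,0,0],[0,0,0]]
  ],
  "jaw": 0,
  "squeeze": 55
}}

```text
time_s: 16.1
tool_pos: [0.4608, 0.0523, 0.2091]
tool_rot: [-90.0, -0.0, 72.5]
force: [0.8, 1.2, -0.1]
grip_width: 0.0265
```

```bash
python3 o.py;python3 padrow.py g5|tail -4
```

```text
16.1 [ 28.5424  -4.1295 -36.1327 106.3333  -2.5171  76.9987  65.5548] [0.4608 0.0523 0.2091] [-90.0076  -0.0245  72.5083] [ 0.8137  1.1544 -0.1353] [ 0.3649 -0.35   -0.018 ] 0.026503803413471014
241 195.09259259259258 0.0034450040943318633
242 195.2866379310345 0.002734773340400176
243 195.0967032967033 0.0034299606404489674
16.5 [-90.01  -0.02  72.52] [ 1.51  2.89 -1.  ] [ 0.63 -0.38 -0.01]
```

The knob is gripped at 26.5 mm. I'll turn in small uniform moves and log the moving torque.

Request:
{"api": "carry_out", "payload": {
  "targets": [
    [[0,0,0],[0,2.5,0]],
    [[0,0,0],[0,2.5,0]]
  ]
}}

```text
time_s: 16.7
tool_pos: [0.4608, 0.0523, 0.2091]
tool_rot: [-90.0, -0.0, 67.4]
force: [0.7, 2.0, -0.8]
grip_width: 0.0269
```

```bash
cat > w.py <<'E'
from h import *
import json
o=env.get_obs();r=[o['time_s'],o['tool_rot'][2],o['wrist_torque'][2],*o['wrist_torque'][:2],*o['force'],o['qpos'][6],o['effort'][6],*o['tool_pos'],o['grip_width']]
open('log.txt','a').write(' '.join('%.4f'%v for v in r)+'\n');print(np.round(r,3))
E
python3 w.py
```

```text
[ 1.6700e+01  6.7445e+01  1.4400e-01  5.5600e-01 -4.1100e-01  6.5600e-01
  1.9660e+00 -7.6000e-01  6.0497e+01  2.8800e-01  4.6100e-01  5.2000e-02
  2.0900e-01  2.7000e-02]
```

Request:
{"api": "carry_out", "payload": {
  "targets": [
    [[0,0,0],[0,2.5,0]],
    [[0,0,0],[0,2.5,0]]
  ]
}}

```text
time_s: 16.9
tool_pos: [0.4608, 0.0522, 0.209]
tool_rot: [-90.0, -0.0, 62.4]
force: [0.9, 3.1, 0.1]
grip_width: 0.0268
```

```bash
python3 w.py
```

```text
[ 1.6900e+01  6.2439e+01  1.8600e-01  5.2000e-01 -3.6100e-01  8.9200e-01
  3.0970e+00  1.4900e-01  5.5512e+01  2.7500e-01  4.6100e-01  5.2000e-02
  2.0900e-01  2.7000e-02]
```

Request:
{"api": "carry_out", "payload": {
  "targets": [
    [[0,0,0],[0,2.5,0]],
    [[0,0,0],[0,2.5,0]]
  ]
}}

```text
time_s: 17.1
tool_pos: [0.4608, 0.0522, 0.2091]
tool_rot: [-90.0, -0.0, 57.4]
force: [1.6, 3.0, -0.8]
grip_width: 0.0265
```

```bash
python3 w.py
```

```text
[ 1.7100e+01  5.7443e+01  2.2500e-01  5.5600e-01 -2.9200e-01  1.6350e+00
  2.9940e+00 -8.1100e-01  5.0535e+01  2.6600e-01  4.6100e-01  5.2000e-02
  2.0900e-01  2.7000e-02]
```

Request:
{"api": "carry_out", "payload": {
  "targets": [
    [[0,0,0],[0,2.5,0]],
    [[0,0,0],[0,2.5,0]]
  ]
}}

```text
time_s: 17.3
tool_pos: [0.4608, 0.0522, 0.2091]
tool_rot: [-90.0, -0.0, 52.4]
force: [0.8, 2.5, 0.1]
grip_width: 0.0269
```

```bash
python3 w.py;python3 padrow.py g6|tail -4; python3 w.py
```

```text
[ 1.7300e+01  5.2441e+01  1.8400e-01  5.0000e-01 -3.5600e-01  7.6100e-01
  2.4510e+00  1.1000e-01  4.5550e+01  2.6400e-01  4.6100e-01  5.2000e-02
  2.0900e-01  2.7000e-02]
241 195.73630831643004 0.0010874138215730966
242 195.8189655172414 0.0007843520426405737
243 195.5241935483871 0.001864762907187456
17.7 [-90.    -0.02  52.53] [ 1.85  3.81 -0.18] [ 0.72 -0.43  0.05]
[ 1.7700e+01  5.2534e+01  4.6000e-02  7.2200e-01 -4.2700e-01  1.8460e+00
  3.8100e+00 -1.7900e-01  4.5654e+01 -2.7000e-02  4.6100e-01  5.2000e-02
  2.0900e-01  2.7000e-02]
```

Request:
{"api": "carry_out", "payload": {
  "targets": [
    [[0,0,0],[0,2.5,0]],
    [[0,0,0],[0,2.5,0]]
  ]
}}

```text
time_s: 17.9
tool_pos: [0.4608, 0.0522, 0.2091]
tool_rot: [-90.0, -0.0, 47.5]
force: [1.9, 3.5, -0.2]
grip_width: 0.027
```

```bash
sed -i 's/print(np.round(r,3))/print(round(r[0],2),round(r[1],2),"Tz",round(r[2],3),"e7",round(r[9],4),"F",np.round(r[5:8],1))/' w.py; python3 w.py
```

```text
17.9 47.46 Tz 0.167 e7 0.2777 F [ 1.9  3.5 -0.2]
```

Request:
{"api": "carry_out", "payload": {
  "targets": [
    [[0,0,0],[0,2.5,0]],
    [[0,0,0],[0,2.5,0]]
  ]
}}

```text
time_s: 18.1
tool_pos: [0.4607, 0.0522, 0.209]
tool_rot: [-90.0, -0.0, 42.5]
force: [1.5, 2.7, 0.0]
grip_width: 0.0268
```

```bash
python3 w.py
```

```text
18.1 42.45 Tz 0.184 e7 0.2642 F [1.5 2.7 0. ]
```

Request:
{"api": "carry_out", "payload": {
  "targets": [
    [[0,0,0],[0,2.5,0]],
    [[0,0,0],[0,2.5,0]]
  ]
}}

```text
time_s: 18.3
tool_pos: [0.4608, 0.0522, 0.2091]
tool_rot: [-90.0, -0.0, 37.5]
force: [1.2, 3.1, -0.2]
grip_width: 0.027
```

```bash
python3 w.py
```

```text
18.3 37.46 Tz 0.179 e7 0.2643 F [ 1.2  3.1 -0.2]
```

Joint-7 effort is a very repeatable signal: 0.264 when turning free. Continuing.

Request:
{"api": "carry_out", "payload": {
  "targets": [
    [[0,0,0],[0,2.5,0]],
    [[0,0,0],[0,2.5,0]]
  ]
}}

```text
time_s: 18.5
tool_pos: [0.4608, 0.0522, 0.2091]
tool_rot: [-90.0, -0.0, 32.5]
force: [1.5, 2.9, -1.0]
grip_width: 0.0268
```

```bash
python3 w.py
```

```text
18.5 32.45 Tz 0.253 e7 0.2642 F [ 1.5  2.9 -1. ]
```

Request:
{"api": "carry_out", "payload": {
  "targets": [
    [[0,0,0],[0,2.5,0]],
    [[0,0,0],[0,2.5,0]]
  ]
}}

```text
time_s: 18.7
tool_pos: [0.4608, 0.0522, 0.2091]
tool_rot: [-90.0, -0.0, 27.5]
force: [1.2, 3.1, -0.2]
grip_width: 0.0269
```

```bash
python3 w.py
```

```text
18.7 27.45 Tz 0.208 e7 0.2642 F [ 1.2  3.1 -0.2]
```

Request:
{"api": "carry_out", "payload": {
  "targets": [
    [[0,0,0],[0,2.5,0]],
    [[0,0,0],[0,2.5,0]]
  ]
}}

```text
time_s: 18.9
tool_pos: [0.4608, 0.0521, 0.2091]
tool_rot: [-90.0, -0.0, 22.5]
force: [1.1, 2.2, -0.2]
grip_width: 0.0268
```

```bash
python3 w.py
```

```text
18.9 22.46 Tz 0.135 e7 0.2643 F [ 1.1  2.2 -0.2]
```

```bash
python3 padrow.py g7; python3 w.py; python3 - <<'E'
from h import *
A=[]
for f in ('g3','g6','g7'):
    im=np.load(f+'.npy')[150:210,222:272,::-1]
    A.append(cv2.resize(im,None,fx=5,fy=8,interpolation=cv2.INTER_CUBIC))
cv2.imwrite('pics/cmp.png',np.uint8(np.clip(np.hstack(A)*1.4,0,255)))
E
```

```text
[[ -0.  29.  16.   3.   3.   2.   2.   3.   1.  16.  59.  58.  14.]
 [ 47.  68.  23.   4.   3.   2.   3.   3.   2.  18. 125. 125.  48.]
 [ 69.  71.  37.   4.   3.   3.   2.   2.   2.  34. 128. 128.  63.]
 [ 66.  66.  50.  18.   4.   3.   2.   3.  61.  96. 126. 122.  41.]
 [ 65.  64.  63.  58.  45.  42.  28.  72. 110. 119. 106.  70.  22.]
 [ 51.  58.  69.  70.  67. 120. 109. 103.  89.  76.  61.  45.   8.]
 [  7.  46.  63.  65.  62.  70.  66.  60.  53.  47.  28.   7.   3.]
 [  0.   6.  15.  20.  43.  45.  32.  30.  26.   6.   6.   2.   2.]
 [  1.   2.   2.   4.   6.   7.   6.   5.   4.   3.   2.   1.   3.]
 [  1.   2.   2.   2.   3.   2.   2.   2.   2.   2.   2.   2.   2.]
 [  0.   2.   2.   3.   3.   3.   2.   2.   2.   2.   2.   2.   2.]
 [  1.   1.   1.   1.   3.   2.   2.   3.   2.   2.   2.   1.   2.]]
[[ 89.  91.  92.  96.  96.  91.  87.  85.  81. 110. 161. 157. 155.]
 [ 85.  86.  86.  95.  96.  92.  87.  85. 116. 140. 154. 145. 134.]
 [ 85.  83.  84.  85.  88.  85.  84. 115. 139. 147. 129.  87. 153.]
 [ 73.  77.  90.  91.  90. 145. 134. 129. 112.  96.  79.  81. 166.]
 [ 60.  83.  83.  85.  81.  89.  84.  79.  71.  64. 116. 140. 102.]
 [ 57.  93.  87.  94.  83.  82.  89.  86.  77. 136.  96.  92.  85.]
 [ 56.  94.  98.  98.  94.  93.  92.  89.  85.  93.  85.  82.  83.]
 [ 45.  95.  99.  96.  96.  94.  91.  88.  86.  86.  83.  81.  84.]
 [ 59.  91.  97.  96.  96.  92.  89.  88.  87.  85.  83.  80.  92.]
 [ 60.  84.  91.  94.  98.  92.  89.  87.  85.  86. 101.  90.  96.]]
241 195.7327935222672 0.001100297108240278
242 195.82112068965517 0.0007764492125219985
243 195.54032258064515 0.0018056664794491029
19.3 [-89.99  -0.02  22.54] [ 1.69  3.44 -0.22] [ 0.8  -0.47  0.02]
19.3 22.54 Tz 0.016 e7 -0.0359 F [ 1.7  3.4 -0.2]
```

View pics/cmp.png

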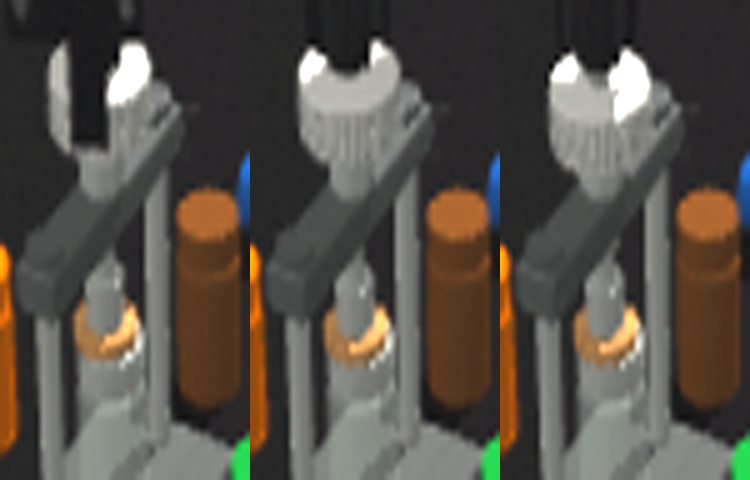

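Comparison: the ring keeps sinking, so the grip isn't slipping. The pad has stopped on the cap since about 15°, so this is the free play. Continuing.

Request:
{"api": "carry_out", "payload": {
  "targets": [
    [[0,0,0],[0,2.5,0]],
    [[0,0,0],[0,2.5,0]]
  ]
}}

```text
time_s: 19.5
tool_pos: [0.4607, 0.0521, 0.2091]
tool_rot: [-90.0, -0.0, 17.5]
force: [0.5, 4.6, -0.0]
grip_width: 0.0269
```

```bash
python3 w.py
```

```text
19.5 17.45 Tz 0.144 e7 0.2777 F [ 0.5  4.6 -0. ]
```

Request:
{"api": "carry_out", "payload": {
  "targets": [
    [[0,0,0],[0,2.5,0]]
  ]
}}

```text
time_s: 19.6
tool_pos: [0.4607, 0.0521, 0.2091]
tool_rot: [-90.0, -0.0, 15.0]
force: [2.2, 2.9, -0.1]
grip_width: 0.0268
```

```bash
python3 w.py
```

```text
19.6 14.95 Tz 0.246 e7 0.2647 F [ 2.2  2.9 -0.1]
```

Request:
{"api": "carry_out", "payload": {
  "targets": [
    [[0,0,0],[0,2.5,0]]
  ]
}}

```text
time_s: 19.7
tool_pos: [0.4607, 0.0521, 0.2091]
tool_rot: [-90.0, -0.0, 12.5]
force: [1.4, 2.8, -0.9]
grip_width: 0.0269
```

```bash
python3 w.py
```

```text
19.7 12.45 Tz 0.163 e7 0.2642 F [ 1.4  2.8 -0.9]
```

Request:
{"api": "carry_out", "payload": {
  "targets": [
    [[0,0,0],[0,2.5,0]]
  ]
}}

```text
time_s: 19.8
tool_pos: [0.4607, 0.0521, 0.2091]
tool_rot: [-90.0, -0.0, 10.0]
force: [1.4, 3.4, 0.1]
grip_width: 0.0267
```

```bash
python3 w.py
```

```text
19.8 9.95 Tz 0.186 e7 0.2642 F [1.4 3.4 0.1]
```

Request:
{"api": "carry_out", "payload": {
  "targets": [
    [[0,0,0],[0,2.5,0]]
  ]
}}

```text
time_s: 19.9
tool_pos: [0.4607, 0.0521, 0.2091]
tool_rot: [-90.0, -0.0, 7.5]
force: [0.1, 4.3, 0.1]
grip_width: 0.0269
```

```bash
python3 w.py
```

```text
19.9 7.45 Tz 0.244 e7 0.2642 F [0.1 4.3 0.1]
```

Request:
{"api": "carry_out", "payload": {
  "targets": [
    [[0,0,0],[0,2.5,0]]
  ]
}}

```text
time_s: 20.0
tool_pos: [0.4607, 0.0521, 0.2091]
tool_rot: [-90.0, -0.0, 5.0]
force: [1.5, 3.9, -0.0]
grip_width: 0.0274
```

```bash
python3 w.py
```

```text
20.0 4.95 Tz 0.235 e7 0.2642 F [ 1.5  3.9 -0. ]
```

Request:
{"api": "carry_out", "payload": {
  "targets": [
    [[0,0,0],[0,2.5,0]]
  ]
}}

```text
time_s: 20.1
tool_pos: [0.4607, 0.0521, 0.2091]
tool_rot: [-90.0, -0.0, 2.5]
force: [0.8, 3.7, -0.8]
grip_width: 0.0268
```

```bash
python3 w.py
```

```text
20.1 2.45 Tz 0.169 e7 0.2641 F [ 0.8  3.7 -0.8]
```

Request:
{"api": "carry_out", "payload": {
  "targets": [
    [[0,0,0],[0,2.5,0]]
  ]
}}

```text
time_s: 20.2
tool_pos: [0.4607, 0.0521, 0.2091]
tool_rot: [-90.0, -0.0, -0.1]
force: [1.2, 3.2, -0.6]
grip_width: 0.027
```

```bash
python3 w.py
```

```text
20.2 -0.05 Tz 0.174 e7 0.2641 F [ 1.2  3.2 -0.6]
```

Request:
{"api": "carry_out", "payload": {
  "targets": [
    [[0,0,0],[0,2.5,0]]
  ]
}}

```text
time_s: 20.3
tool_pos: [0.4607, 0.0521, 0.2091]
tool_rot: [-90.0, -0.0, -2.5]
force: [0.8, 2.8, -0.2]
grip_width: 0.0269
```

```bash
python3 w.py
```

```text
20.3 -2.55 Tz 0.187 e7 0.2641 F [ 0.8  2.8 -0.2]
```

Request:
{"api": "carry_out", "payload": {
  "targets": [
    [[0,0,0],[0,1.5,0]]
  ]
}}

```text
time_s: 20.4
tool_pos: [0.4607, 0.0521, 0.2091]
tool_rot: [-90.0, -0.0, -4.0]
force: [1.3, 3.3, 0.5]
grip_width: 0.0266
```

```bash
python3 w.py
```

```text
20.4 -4.04 Tz 0.103 e7 -0.0333 F [1.3 3.3 0.5]
```

Request:
{"api": "carry_out", "payload": {
  "targets": [
    [[0,0,0],[0,1.5,0]]
  ]
}}

```text
time_s: 20.5
tool_pos: [0.4607, 0.0521, 0.2091]
tool_rot: [-90.0, -0.0, -5.5]
force: [1.5, 4.2, 0.4]
grip_width: 0.0268
```

```bash
python3 w.py
```

```text
20.5 -5.54 Tz 0.155 e7 0.0844 F [1.5 4.2 0.4]
```

Request:
{"api": "carry_out", "payload": {
  "targets": [
    [[0,0,0],[0,1.5,0]]
  ]
}}

```text
time_s: 20.6
tool_pos: [0.4607, 0.0521, 0.2091]
tool_rot: [-90.0, -0.0, -7.1]
force: [0.7, 3.7, -0.7]
grip_width: 0.0269
```

```bash
python3 w.py
```

```text
20.6 -7.07 Tz 0.192 e7 0.0904 F [ 0.7  3.7 -0.7]
```

Request:
{"api": "carry_out", "payload": {
  "targets": [
    [[0,0,0],[0,1.5,0]]
  ]
}}

```text
time_s: 20.7
tool_pos: [0.4607, 0.0521, 0.2091]
tool_rot: [-90.0, -0.0, -8.6]
force: [1.3, 4.3, -0.7]
grip_width: 0.0267
```

```bash
python3 w.py
```

```text
20.7 -8.59 Tz 0.237 e7 0.0796 F [ 1.3  4.3 -0.7]
```

Request:
{"api": "carry_out", "payload": {
  "targets": [
    [[0,0,0],[0,1.5,0]]
  ]
}}

```text
time_s: 20.8
tool_pos: [0.4607, 0.0521, 0.2091]
tool_rot: [-90.0, 0.0, -10.1]
force: [0.7, 3.6, 0.5]
grip_width: 0.0269
```

```bash
python3 w.py
```

```text
20.8 -10.1 Tz 0.266 e7 0.0699 F [0.7 3.6 0.5]
```

Request:
{"api": "carry_out", "payload": {
  "targets": [
    [[0,0,0],[0,1.5,0]]
  ]
}}

```text
time_s: 20.9
tool_pos: [0.4607, 0.0521, 0.2091]
tool_rot: [-90.0, -0.0, -11.6]
force: [0.7, 4.6, -0.2]
grip_width: 0.0271
```

```bash
python3 w.py
```

```text
20.9 -11.61 Tz 0.163 e7 0.0612 F [ 0.7  4.6 -0.2]
```

Request:
{"api": "carry_out", "payload": {
  "targets": [
    [[0,0,0],[0,1.5,0]]
  ]
}}

```text
time_s: 21.0
tool_pos: [0.4607, 0.0521, 0.2091]
tool_rot: [-90.0, -0.0, -13.1]
force: [0.9, 5.0, 0.1]
grip_width: 0.0265
```

```bash
python3 w.py
```

```text
21.0 -13.11 Tz 0.213 e7 0.0531 F [0.9 5.  0.1]
```

Request:
{"api": "carry_out", "payload": {
  "targets": [
    [[0,0,0],[0,1.5,0]]
  ]
}}

```text
time_s: 21.1
tool_pos: [0.4607, 0.0521, 0.2091]
tool_rot: [-90.0, 0.0, -14.6]
force: [1.0, 4.2, 0.4]
grip_width: 0.0267
```

```bash
python3 w.py
```

```text
21.1 -14.61 Tz 0.222 e7 0.0454 F [1.  4.2 0.4]
```

Request:
{"api": "carry_out", "payload": {
  "targets": [
    [[0,0,0],[0,1.5,0]]
  ]
}}

```text
time_s: 21.2
tool_pos: [0.4607, 0.052, 0.2091]
tool_rot: [-90.0, -0.0, -16.1]
force: [1.6, 4.6, 0.8]
grip_width: 0.0266
```

```bash
python3 w.py
```

```text
21.2 -16.12 Tz 0.199 e7 0.0379 F [1.6 4.6 0.8]
```

Request:
{"api": "carry_out", "payload": {
  "targets": [
    [[0,0,0],[0,1.5,0]]
  ]
}}

```text
time_s: 21.3
tool_pos: [0.4607, 0.0521, 0.209]
tool_rot: [-90.0, 0.0, -17.6]
force: [0.6, 4.4, 1.4]
grip_width: 0.0269
```

```bash
python3 w.py
```

```text
21.3 -17.62 Tz 0.259 e7 0.0305 F [0.6 4.4 1.4]
```

Request:
{"api": "carry_out", "payload": {
  "targets": [
    [[0,0,0],[0,1.5,0]]
  ]
}}

```text
time_s: 21.4
tool_pos: [0.4607, 0.0521, 0.2091]
tool_rot: [-90.0, 0.0, -19.1]
force: [1.4, 4.6, 0.5]
grip_width: 0.027
```

```bash
python3 w.py
```

```text
21.4 -19.12 Tz 0.278 e7 0.0231 F [1.4 4.6 0.5]
```

```bash
cat > fit.py <<'E'
import numpy as np
D=np.loadtxt('log.txt');D=D[(D[:,2]>.09)]
D=D[~np.isclose(D[:,0],20.4)&~np.isclose(D[:,0],20.5)]
A=72.5-D[:,1];T=D[:,2]
import sys
if len(sys.argv)>1: A,T=A[D[:,0]<99],T[D[:,0]<99]
best=[]
for k in np.arange(20,A.max()+1,1):
    m=.32*np.radians(np.clip(A-k,0,None))
    b=np.mean(T-m);s=np.sum((T-m-b)**2);best.append((s,k,b))
best=np.array(best);i=best[:,0].argmin();n=len(T);sg=best[i,0]/(n-2)
L=np.exp(-(best[:,0]-best[i,0])/2/sg);L/=L.sum();mu=(L*best[:,1]).sum();sd=np.sqrt((L*(best[:,1]-mu)**2).sum())
print('n',n,'best kink',best[i],'mean',mu,'sd',sd,'noise',sg**.5,'F now',1+40*np.radians(A.max()-mu),'+-',40*np.radians(sd),'angle',A.max())
for a,t in zip(A,T): print('%.1f:%.3f'%(a,t),end=' ')
E
python3 fit.py
```

```text
n 28 best kink [3.30817982e-02 7.90000000e+01 1.89621204e-01] mean 80.74093590470015 sd 3.589028097076045 noise 0.035670391830047235 F now 8.593762882877787 +- 2.5056142896225464 angle 91.6182
5.1:0.143 10.1:0.186 15.1:0.225 20.1:0.184 25.0:0.167 30.0:0.184 35.0:0.179 40.0:0.253 45.0:0.208 50.0:0.135 55.0:0.144 57.5:0.246 60.0:0.163 62.5:0.186 65.0:0.244 67.5:0.235 70.0:0.169 72.6:0.174 75.0:0.187 79.6:0.192 81.1:0.237 82.6:0.266 84.1:0.163 85.6:0.213 87.1:0.222 88.6:0.199 90.1:0.259 91.6:0.278
```

Request:
{"api": "carry_out", "payload": {
  "targets": [
    [[0,0,0],[0,1,0]]
  ]
}}

```text
time_s: 21.5
tool_pos: [0.4607, 0.0521, 0.2091]
tool_rot: [-90.0, 0.0, -20.1]
force: [0.2, 5.2, -0.6]
grip_width: 0.0265
```

```bash
python3 w.py
```

```text
21.5 -20.09 Tz 0.263 e7 -0.1337 F [ 0.2  5.2 -0.6]
```

Request:
{"api": "carry_out", "payload": {
  "targets": [
    [[0,0,0],[0,1,0]]
  ]
}}

```text
time_s: 21.6
tool_pos: [0.4607, 0.0521, 0.2091]
tool_rot: [-90.0, 0.0, -21.1]
force: [0.8, 4.7, 0.6]
grip_width: 0.0268
```

```bash
python3 w.py
```

```text
21.6 -21.08 Tz 0.214 e7 -0.0833 F [0.8 4.7 0.6]
```

Request:
{"api": "carry_out", "payload": {
  "targets": [
    [[0,0,0],[0,1,0]]
  ]
}}

```text
time_s: 21.7
tool_pos: [0.4607, 0.0521, 0.2091]
tool_rot: [-90.0, 0.0, -22.1]
force: [0.9, 4.6, 1.0]
grip_width: 0.0269
```

```bash
python3 w.py
```

```text
21.7 -22.07 Tz 0.31 e7 -0.0811 F [0.9 4.6 1. ]
```

Request:
{"api": "carry_out", "payload": {
  "targets": [
    [[0,0,0],[0,1,0]]
  ]
}}

```text
time_s: 21.8
tool_pos: [0.4607, 0.0521, 0.209]
tool_rot: [-90.0, 0.0, -23.1]
force: [0.4, 4.8, 1.1]
grip_width: 0.0266
```

```bash
python3 w.py; python3 fit.py
```

```text
21.8 -23.08 Tz 0.286 e7 -0.0861 F [0.4 4.8 1.1]
n 32 best kink [3.74117847e-02 8.00000000e+01 1.91113360e-01] mean 80.31622437546609 sd 2.791298679828542 noise 0.03531372946101749 F now 11.65389161590826 +- 1.9486940947831635 angle 95.57679999999999
5.1:0.143 10.1:0.186 15.1:0.225 20.1:0.184 25.0:0.167 30.0:0.184 35.0:0.179 40.0:0.253 45.0:0.208 50.0:0.135 55.0:0.144 57.5:0.246 60.0:0.163 62.5:0.186 65.0:0.244 67.5:0.235 70.0:0.169 72.6:0.174 75.0:0.187 79.6:0.192 81.1:0.237 82.6:0.266 84.1:0.163 85.6:0.213 87.1:0.222 88.6:0.199 90.1:0.259 91.6:0.278 92.6:0.263 93.6:0.214 94.6:0.310 95.6:0.286
```

Request:
{"api": "carry_out", "payload": {
  "targets": [
    [[0,0,0],[0,-1.5,0]],
    [[0,0,0],[0,-1.5,0]]
  ]
}}

```text
time_s: 22.0
tool_pos: [0.4607, 0.0521, 0.2091]
tool_rot: [-90.0, 0.0, -20.0]
force: [0.7, 5.7, 0.4]
grip_width: 0.0271
```

```bash
python3 w.py
```

```text
22.0 -20.04 Tz -0.173 e7 -0.134 F [0.7 5.7 0.4]
```

Request:
{"api": "carry_out", "payload": {
  "targets": [
    [[0,0,0],[0,-1.5,0]]
  ]
}}

```text
time_s: 22.1
tool_pos: [0.4606, 0.0521, 0.2091]
tool_rot: [-90.0, 0.0, -18.5]
force: [0.6, 4.8, 0.6]
grip_width: 0.0272
```

```bash
python3 w.py
```

```text
22.1 -18.54 Tz -0.119 e7 -0.1157 F [0.6 4.8 0.6]
```

Request:
{"api": "carry_out", "payload": {
  "targets": [
    [[0,0,0],[0,-1.5,0]]
  ]
}}

```text
time_s: 22.2
tool_pos: [0.4607, 0.0521, 0.2091]
tool_rot: [-90.0, 0.0, -17.0]
force: [-0.6, 5.7, 0.4]
grip_width: 0.0271
```

```bash
python3 w.py
```

```text
22.2 -17.04 Tz -0.187 e7 -0.1082 F [-0.6  5.7  0.4]
```

Request:
{"api": "carry_out", "payload": {
  "targets": [
    [[0,0,0],[0,1.5,0]],
    [[0,0,0],[0,1.5,0]]
  ]
}}

```text
time_s: 22.4
tool_pos: [0.4606, 0.0521, 0.2091]
tool_rot: [-90.0, 0.0, -20.1]
force: [1.5, 5.6, 0.9]
grip_width: 0.0264
```

```bash
python3 w.py
```

```text
22.4 -20.1 Tz 0.247 e7 0.0323 F [1.5 5.6 0.9]
```

Request:
{"api": "carry_out", "payload": {
  "targets": [
    [[0,0,0],[0,1,0]]
  ]
}}

```text
time_s: 22.5
tool_pos: [0.4607, 0.0521, 0.2091]
tool_rot: [-90.0, 0.0, -21.1]
force: [-0.1, 5.4, 1.1]
grip_width: 0.0266
```

```bash
python3 w.py
```

```text
22.5 -21.09 Tz 0.282 e7 -0.1276 F [-0.1  5.4  1.1]
```

Request:
{"api": "carry_out", "payload": {
  "targets": [
    [[0,0,0],[0,1,0]]
  ]
}}

```text
time_s: 22.6
tool_pos: [0.4606, 0.0521, 0.209]
tool_rot: [-90.0, 0.0, -22.1]
force: [0.4, 4.7, 1.5]
grip_width: 0.0264
```

```bash
python3 w.py
```

```text
22.6 -22.07 Tz 0.288 e7 -0.0841 F [0.4 4.7 1.5]
```

Request:
{"api": "carry_out", "payload": {
  "targets": [
    [[0,0,0],[0,1,0]]
  ]
}}

```text
time_s: 22.7
tool_pos: [0.4607, 0.0521, 0.2091]
tool_rot: [-90.0, 0.0, -23.1]
force: [2.0, 3.8, 0.9]
grip_width: 0.0267
```

```bash
python3 w.py; python3 fit.py
```

```text
22.7 -23.08 Tz 0.253 e7 -0.0862 F [2.  3.8 0.9]
n 36 best kink [3.87361420e-02 8.00000000e+01 1.90888694e-01] mean 80.24103673294229 sd 2.3809338975095162 noise 0.03375349308243032 F now 11.70729006387342 +- 1.6622054313552912 angle 95.5781
5.1:0.143 10.1:0.186 15.1:0.225 20.1:0.184 25.0:0.167 30.0:0.184 35.0:0.179 40.0:0.253 45.0:0.208 50.0:0.135 55.0:0.144 57.5:0.246 60.0:0.163 62.5:0.186 65.0:0.244 67.5:0.235 70.0:0.169 72.6:0.174 75.0:0.187 79.6:0.192 81.1:0.237 82.6:0.266 84.1:0.163 85.6:0.213 87.1:0.222 88.6:0.199 90.1:0.259 91.6:0.278 92.6:0.263 93.6:0.214 94.6:0.310 95.6:0.286 92.6:0.247 93.6:0.282 94.6:0.288 95.6:0.253
```

Fit gives about 11.5 N and the reverse readings suggest slightly less, so I'll add 1.5°, then hold and let go.

Request:
{"api": "carry_out", "payload": {
  "targets": [
    [[0,0,0],[0,1.5,0]]
  ]
}}

```text
time_s: 22.8
tool_pos: [0.4607, 0.0521, 0.2091]
tool_rot: [-90.0, 0.0, -24.6]
force: [1.7, 4.2, 1.2]
grip_width: 0.0269
```

```bash
python3 w.py; python3 fit.py|head -1
```

```text
22.8 -24.58 Tz 0.246 e7 0.048 F [1.7 4.2 1.2]
n 37 best kink [4.02915824e-02 8.00000000e+01 1.89808070e-01] mean 80.81362438290759 sd 2.3994580273826447 noise 0.03392916251672202 F now 12.356281914885713 +- 1.6751377136494163 angle 97.0803
```

Request:
{"api": "carry_out", "payload": {
  "targets": [
    [[0,0,0],[0,0,0]],
    [[0,0,0],[0,0,0]],
    [[0,0,0],[0,0,0]],
    [[0,0,0],[0,0,0]]
  ]
}}

```text
time_s: 23.2
tool_pos: [0.4607, 0.0521, 0.2091]
tool_rot: [-90.0, 0.0, -24.6]
force: [1.4, 6.0, 1.2]
grip_width: 0.0265
```

Request:
{"api": "carry_out", "payload": {
  "targets": [
    [[0,0,0],[0,0,0]],
    [[0,0,0],[0,0,0]],
    [[0,0,0],[0,0,0]],
    [[0,0,0],[0,0,0]],
    [[0,0,0],[0,0,0]],
    [[0,0,0],[0,0,0]]
  ],
  "jaw": 0.9
}}

```text
time_s: 23.8
tool_pos: [0.4606, 0.0516, 0.209]
tool_rot: [-90.0, -0.0, -24.5]
force: [0.7, 0.2, -0.5]
grip_width: 0.0668
```

Request:
{"api": "carry_out", "payload": {
  "targets": [
    [[0,-15,0],[0,0,0]],
    [[0,-25,0],[0,0,0]],
    [[0,-40,0],[0,0,0]],
    [[0,-40,0],[0,0,0]],
    [[0,0,0],[0,0,0]],
    [[0,0,0],[0,0,0]],
    [[0,0,0],[0,0,0]]
  ]
}}

```text
time_s: 24.5
tool_pos: [0.4601, 0.0518, 0.3279]
tool_rot: [-90.1, 0.1, -24.5]
force: [0.2, 0.0, 0.1]
grip_width: 0.078
```

```bash
python3 o.py; python3 padrow.py g8|tail -4; python3 - <<'E'
from h import *
save('scene','end.png',(180,120,330,330),2.8)
E
```

```text
24.5 [ 33.4717  -6.242  -38.9331  94.3222  -3.9163  90.6454 -29.842 ] [0.4601 0.0518 0.3279] [-90.0542   0.0909 -24.5101] [0.2327 0.0426 0.1084] [-0.0519 -0.0297 -0.0406] 0.0780497185987012
241 195.72819472616635 0.0011171537450008623
242 195.8125 0.0008080605329965351
243 195.52822580645162 0.0018499888002528608
24.9 [-90.01   0.03 -24.5 ] [ 0.48 -0.87 -0.13] [-0.04 -0.04 -0.  ]
```

View pics/end.png

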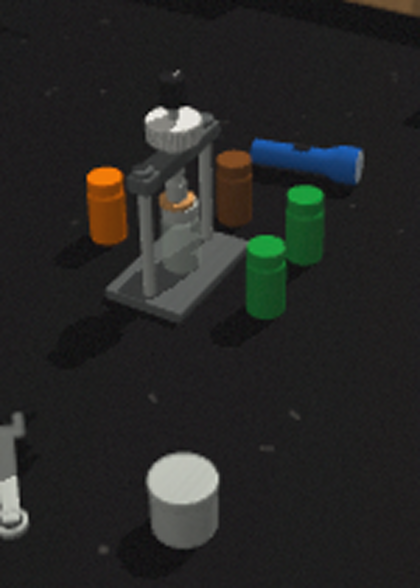

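The pad rests on the cap, at about crop (180,200), and the jar is upright. The arm is clear, and the torch, spanner and tin look undisturbed. Handing in.

```bash
python3 -c "
from cell import env
print(env.sign_off())"
```

```text
the job is handed in; nothing more can be done
None
```

The jar is clamped and the job is handed in. I estimate the pad presses the cap with about 12 N, give or take 1.7 N. The clock stood at about 25 s.

**What I did**
- I turned the outer ring about 65° clockwise and stopped with the pad just above the cap. Two image references put the gap at about 3.2 mm and 2.3 mm. The later contact angle fitted about 2.2 mm.
- I then turned only the inner knob, about 97° clockwise. The pad reached the cap at roughly 15°, and the free play ended at roughly 80°.
- I released the knob and lifted the arm clear.

**Last checks**
- **Force:** a fit of the wrist moment against knob angle gives 12.4 ± 1.7 N. The moment reading is noisy (0.034 N m). Three readings taken while turning back suggested 2 to 3 N less, which is still inside 7–17 N. Joint 7's effort signal turned out to be useless for feeling the load.
- **Scene:** the pad's height in the image did not change after release. The jar is upright, and the torch, spanner and tin look undisturbed by eye.

**What disagreed**
- My first close on the ring missed. The fingertips sit about 20 mm higher than the reported tool position, so the fingers closed over the ring and onto the knob. Contact was light (2.5 N). I opened again, went lower and continued.
- The jar stands about 3 mm to one side of the pad's axis in the image, as it did at the start.

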